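# Close the drinking-chocolate tins on the lid press

### The arm

A 6-joint arm with a two-finger parallel gripper is mounted at the origin on the work surface. World frame = base frame: x ahead of the robot, y to its left, z up, the work surface at z = 0. Lengths are in m, angles in rad, forces in N, time in s.
With the tool pointing down it reaches from about 0.35 to 0.85 m from the base axis. Payload 8.1 kg.
Tool frame: the origin (TCP) lies midway between the tips of the shut fingers; the grasp point (between the pads) lies 19 mm behind it (env.tcp_to_grasp is the distance from the TCP to the grasp point, in m); z points along the fingers, y is the line along which they close (so a half turn about z gives the same grasp; the last joint's range is limited). The gripper opens to 85 mm and grips with 20 to 120 N. Pads are 22 mm wide; open, the fingers measure 114 mm over their backs; the gripper's body (76 mm by 85 mm) begins 54 mm behind the grasp point. The pads swing forward as they close: fully open they stand 13 mm farther back than shut.
Start: joints at [-1.385, 0.13, 1.488, -0, 1.523, -0.085], TCP at [0.161, -0.578, 0.231] pointing down, gripper open.
Joint ranges: [-2.96, 2.96], [-0.89, 2.26], [0.02, 2.5], [-1.34, 4.48], [0, 2.73], [-2.66, 2.66]. Speed limits (rad/s): [2.39, 2.39, 2.79, 3.14, 3.14, 3.14].

### API

Orientations are given as a unit quaternion [w, x, y, z].
In Python, from rig import env gives the robot as it stands.
- The arm moves only by the tool drive_tool, never from a script. Its argument "commands" is text: rows parted by semicolons, each of 4 numbers parted by spaces: the shift along the tool's x, y, z in cm, then the turn about the tool's z in degrees. A call has 1 to 5 rows; each row shifts and turns the commanded pose from where the row before left it, along the tool's axes as they then stand; what a row does not reach is not made up. A row lasts 1/8 s, in which the tool goes at most 62.5 mm and 10.7 degrees, less where a joint would pass 70% of its speed; a pose out of reach is approached as far as the arm can. A call is refused whole if a number of a shift passes 6.25 or a number of a turn 10.7, either way. A call with a gripper value outside its range is refused whole. "fingers" is the finger opening in cm, from 0 to 8.54, set as the call begins (left out, the last holds). The fingers move at their own pace and stop on an object; "newtons" is the grip in N (left out, the last holds). Time passes only in rows, so rows that do not move let the fingers close. It gives the time, the measured TCP pose, the force, the opening and the grip force at its end, in the units of the state.
- env.observe(): the state, without advancing time (a new reading comes with each control period).
- env.camera(name): name is "scene" or "top" or "wrist"; returns (picture, depth): 420x560x3 uint8, blue, green, red; 420x560 float32, m along the optical axis (not along the pixel's ray), 0 where there is no reading.
- env.camera_params(name): a dict with "camera_matrix" (3x3 intrinsics, pixels), "k1" (the pictures are not rectified: a ray, as slopes to the right and down, at radius r is drawn at 1 + k1 r^2 times it, then the intrinsics apply), "R" (3x3) and "t" (3): a world point X has camera coordinates R X + t; the wrist camera has in their place "hand_eye" (4x4, takes a point from camera to tool coordinates, whose origin is the TCP and whose axes are the flange's). Camera axes: x right, y down, z forward; pixel columns grow to the right and rows downward; lengths in m; the calibration is good to about 2 mm. A picture is of the moment at which its call begins: read the wrist's pose just before it. camera_params takes no time and is no camera call.
- env.finish_job(): hands the job in; it is judged then, once.
Trained networks look in the newest picture that a camera, given by its name, has taken for a name from the list of things; names that differ only in an ending like _2 or _b are one class to them, and where a whole thing is asked for, a point or a joint stands for the part that bears it (a point fixed in the world has none). Each returns a list of dicts, best first, with "conf" (0 to 1); they miss things now and then, are a little off and sometimes report something else, mostly with a low value. They report only what shows in the picture. A call takes as long as a camera call.
- env.look_for(camera, name): "rect" ([left, top, width, height] in pixels, round what is visible of it).
- env.cut_out(camera, name): "mask" (420x560 bool, what is visible of it) and "rect" ([left, top, width, height] in pixels, round what is visible of it).
The state is a dict: "clock": time; "qpos": joint angles; "qd": joint speeds; "effort": joint torques, N m; "position": TCP position; "eef_rot": TCP orientation; "wrist_force": force on the tool from outside, world axes, zero at the start; "wrist_torque": the same for the moment, N m; "finger_gap": opening from 0.0 (shut) to 1.0 (fully open); "gripper_force": force on a finger pad.
Only numpy, scipy, OpenCV 4.12 (cv2) and the standard library are available. Lean on these libraries where they do the work, as an engineer would, in place of code of your own. Each camera call takes 0.05 s, during which the arm holds its last target. There are 200 camera calls.

### The job

Close every tin of drinking chocolate on the counter with the lid press, one at a time: seat the tin flat and square in the press's pocket, swing the lever right down to its stop so that the lid is driven fully home, let the lever come back up, and stand the closed tin upright, flat on the floor of the empty steel tray on the left. Drive the lids with the press only, never by pushing on them with the gripper. When you finish, all the tins are in the tray, the lever is fully up, and the other things on the counter have not been disturbed.

Things in the scene. Friction and masses are not known exactly. Their poses are not given: they have to be found in the camera images.
- press: hand lever lid press: grey base plate 255 x 130 x 8 mm, fixed, with a white nest block (130 x 100 mm, its top 20 mm above the counter) that has a rectangular pocket. Origin on the counter under the pocket's centre; +x runs from the pocket to the hinge at the back, +y to its left, z up. It stands in the middle of the counter, turned a little.
- nest (a point): centre of the pocket floor, 12 mm above the counter. The pocket is 99 mm along the press's x by 65 mm along its y, 8 mm deep with a 2 mm bevelled mouth: it takes a tin with 1.5 mm to spare all round, either way round. Axes as press.
- lever_hinge (a point): the lever's hinge axis (along the press's y) between two grey cheeks, 110 mm behind the pocket's centre (press +x) and 90 mm above the counter. Axes as press.
- lever (a joint): press lever, rad. 0 = fully up: it leans 0.262 rad backwards past upright and the space above the pocket is clear. Grows as it swings forward (press -x) and down; at its stop, 1.833, it lies level over the pocket. Sprung upwards: 2 to 4 N at the handle, and about 16 N in the last 0.07 rad, where its rubber pad (36 mm across, 110 mm from the hinge) drives a lid in. Let go, it swings back up.
- lever_handle (a point): middle of the lever's cross handle, a round bar 22 mm thick, 150 mm long, with black grips 56 mm long at both ends, parallel to the hinge axis. At lever value q it is 0.210*cos(1.833-q) m in front of the hinge (press -x) and 0.210*sin(1.833-q) m above it. The steel lever beam (22 mm wide, 18 mm thick) runs from the bar's middle to the hinge.
- tray_in (a point): centre of the inner floor of the open steel display tray (fixed, outside 370 x 180 mm, wall 5 mm thick and 20 mm high, inner floor 5 mm above the counter, inside 360 x 170 mm). x is its long side. It stands to the robot's left.
- tin_brown: oblong drinking-chocolate tin, dark chocolate-brown with a cream band, 96 mm (its x) by 62 mm (its y) by 52 mm high to the rim, 0.24 to 0.42 kg. Origin at the centre of its underside, z up. Its silvery push-in lid (78 x 44 mm) stands up out of the mouth: lid top 63 mm above the underside before pressing, about 55 mm after. Starts upright on the counter to the robot's right; it may be absent.
- tin_brown_lid (a joint): how far the lid of tin_brown has been pushed in, m: 0 = standing 8 mm too high as at the start, about 0.008 = as a full stroke of the press leaves it (home). It sticks where it is; moving it takes about 25 N.
- tin_red: oblong drinking-chocolate tin, raspberry-red with a cream band, 96 mm (its x) by 62 mm (its y) by 52 mm high to the rim, 0.24 to 0.42 kg. Origin at the centre of its underside, z up. Its silvery push-in lid (78 x 44 mm) stands up out of the mouth: lid top 63 mm above the underside before pressing, about 55 mm after. Starts upright on the counter to the robot's right; it may be absent.
- tin_red_lid (a joint): how far the lid of tin_red has been pushed in, m: 0 = standing 8 mm too high as at the start, about 0.008 = as a full stroke of the press leaves it (home). It sticks where it is; moving it takes about 25 N.
- tin_cream: oblong drinking-chocolate tin, cream with a cocoa-brown band, 96 mm (its x) by 62 mm (its y) by 52 mm high to the rim, 0.24 to 0.42 kg. Origin at the centre of its underside, z up. Its silvery push-in lid (78 x 44 mm) stands up out of the mouth: lid top 63 mm above the underside before pressing, about 55 mm after. Starts upright on the counter to the robot's right; it may be absent.
- tin_cream_lid (a joint): how far the lid of tin_cream has been pushed in, m: 0 = standing 8 mm too high as at the start, about 0.008 = as a full stroke of the press leaves it (home). It sticks where it is; moving it takes about 25 N.
- shaker: steel cocoa shaker, 60 mm across, 105 mm high; not part of the job. Origin at the centre of its underside.
- cup: white ceramic cup, 76 mm across, 70 mm high; not part of the job. Origin at the centre of its underside.
- ribbon: reel of red ribbon, 80 mm across, 30 mm high; not part of the job. Origin at the centre of its underside.
- spoon: steel spoon with a wooden handle, 150 mm long and about 20 mm thick, lying on the counter in front of the press; not part of the job. Origin at the centre of its underside.
- jar: amber glass jar with brass cap, 72 mm across, 110 mm high; not part of the job. Origin at the centre of its underside.

How it is judged:
By the outcome, as a careful person would: the job done as asked, in the order asked, and still so for the second after the job is handed in, with the robot touching nothing.
Of tin_brown, tin_red, tin_cream only 2 to 3 are there at a start; the rules pass over those that are not, and their reading is None.
At some moment in a run one of tin_brown, tin_red, tin_cream may be knocked a few centimetres aside while the robot is not near it.
Once in a run the grip may slacken for a moment while it holds something.
It also fails if it takes over 210 s, if anything falls off the work surface, if the arm or the gripper's body presses on something with over 40 N, if the wrist force passes 120 N, or if a joint passes its speed limit or range.

## Working session

There is one attempt and no reset: what is moved stays moved. The work goes in short steps, Python scripts to look and compute and a tool call to move; the robot and the scene stay as the last step left them, time stands still between calls to the robot, and variables do not carry over. Pictures are saved under pics/ and viewed, at most 14 in all, crops included, and the job is handed in when it is done.

Besides the shell and the picture viewer there is one more tool, called after "Call:" in YAML: its name, and indented under it one key for each argument. drive_tool: Moves the arm, as the interface text tells. Its arguments: {"type":"object","properties":{"commands":{"type":"string"},"fingers":{"type":"number"},"newtons":{"type":"number"}},"required":["commands"]}

```bash
ls; mkdir -p pics; python3 - <<'E'
from rig import env
import cv2,numpy as np
print(env.observe())
for c in ("top","scene"):
    im,d=env.camera(c); cv2.imwrite(f"pics/{c}0.png",im); np.save(f"{c}_d.npy",d)
    p=env.camera_params(c); print(c,p)
print(env.camera_params("wrist"))
E
```

```text
pics
{'clock': 0.0, 'qpos': array([-1.38534802e+00,  1.31170660e-01,  1.48927744e+00, -1.75251322e-05,
        1.52299724e+00, -8.54046188e-02]), 'qd': array([ 0.00047925, -0.0005676 , -0.00065032,  0.00055962, -0.00012408,
       -0.00116623]), 'effort': array([-2.52700760e-03, -5.69387269e+01, -5.00570834e+01, -4.61369964e-04,
        1.44603668e-02,  3.25779058e-05]), 'position': array([ 0.16044314, -0.57758094,  0.23023977]), 'eef_rot': array([-9.24745333e-04,  9.90843360e-01,  1.35013248e-01, -5.50592164e-05]), 'wrist_force': array([ 0.11152784, -0.36837837, -0.80930264]), 'wrist_torque': array([ 0.03320581, -0.03590771, -0.02863958]), 'gripper_force': 0.0, 'finger_gap': 0.9992970087921204}
top {'camera_matrix': array([[465.68794281,   0.        , 275.06623175],
       [  0.        , 465.68794281, 213.74861254],
       [  0.        ,   0.        ,   1.        ]]), 'k1': -0.050404758792871804, 'R': array([[ 0.00916695, -0.99995696, -0.00143078],
       [-0.99595138, -0.00900225, -0.08944161],
       [ 0.08942488,  0.0022449 , -0.99599104]]), 't': array([-0.03875256,  0.55798976, 
[... 278 characters left out ...]
   [ 0.54444078, -0.31010391, -0.77937141],
       [-0.6946716 ,  0.35406814, -0.62615263]]), 't': array([-0.19586436, -0.1625278 ,  1.79099084])}
{'camera_matrix': array([[326.87603772,   0.        , 280.11663866],
       [  0.        , 326.87603772, 207.14800097],
       [  0.        ,   0.        ,   1.        ]]), 'k1': -0.0134512944916164, 'hand_eye': array([[-5.06105987e-05, -9.59120213e-01, -2.82998964e-01,
         7.01981057e-02],
       [ 9.99999972e-01,  1.65805816e-05, -2.35030430e-04,
        -8.34612293e-04],
       [ 2.30114724e-04, -2.82998968e-01,  9.59120186e-01,
        -1.42094492e-01],
       [ 0.00000000e+00,  0.00000000e+00,  0.00000000e+00,
         1.00000000e+00]])}
```

View pics/top0.png

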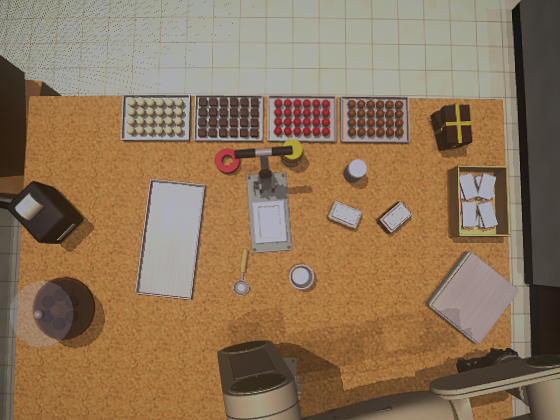

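View pics/scene0.png

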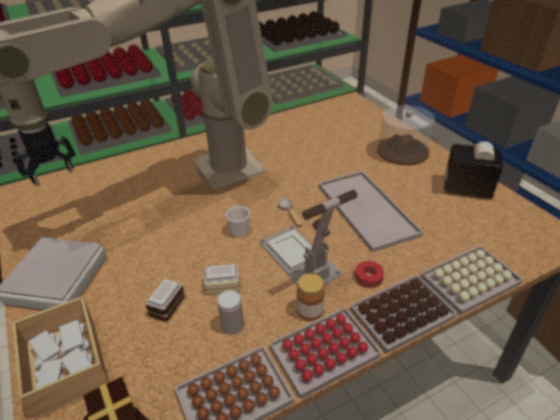

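The top view shows the cream tin at (346,214), the brown tin at (396,217), the press at about (269,212), the tray at (171,240), the shaker at (357,170), the cup at (302,276) and the spoon at (243,270). The ribbon (227,160) and jar (292,150) are behind the lever, and no red tin is visible.

```bash
cat > h.py <<'E'
from rig import env
import cv2,numpy as np
from scipy.spatial.transform import Rotation as Ro
def rot(q): return Ro.from_quat([q[1],q[2],q[3],q[0]]).as_matrix()
def snap(c):
    s=env.observe(); im,d=env.camera(c); p=env.camera_params(c)
    if c=="wrist":
        H=p["hand_eye"]; R=rot(s["eef_rot"]); Rw=R@H[:3,:3]; tw=R@H[:3,3]+s["position"]
    else: Rw=p["R"].T; tw=-Rw@p["t"]
    return im,d,p,Rw,tw
def rays(p,uv):
    D=np.array([p["k1"],0,0,0,0.])
    return cv2.undistortPoints(np.asarray(uv,float).reshape(-1,1,2),p["camera_matrix"],D).reshape(-1,2)
def cloud(S,mask=None):
    im,d,p,Rw,tw=S
    m=(d>0) if mask is None else (mask&(d>0))
    v,u=np.nonzero(m); xy=rays(p,np.c_[u,v]); z=d[v,u]
    return np.c_[xy*z[:,None],z]@Rw.T+tw,u,v
def onplane(S,uv,z):
    im,d,p,Rw,tw=S; xy=rays(p,uv); r=np.c_[xy,np.ones(len(xy))]@Rw.T
    return tw+r*((z-tw[2])/r[:,2])[:,None]
def mar(P):
    (cx,cy),(w,h),a=cv2.minAreaRect(P[:,:2].astype(np.float32))
    if w<h: w,h,a=h,w,a+90
    a=(a+90)%180-90
    return np.round([cx,cy,w,h,a],4)
def toolcmd(dx,dy,dz):
    "world shift (m) in tool axes, cm"
    return np.round(100*rot(env.observe()["eef_rot"]).T@np.array([dx,dy,dz]),2)
E
python3 - <<'E'
from h import *
S=snap("top")
for n in ["tin_brown","tin_red","tin_cream","press","tray_in","lever","shaker","cup","jar","ribbon","spoon"]:
    for r in env.cut_out("top",n)[:2]:
        P,u,v=cloud(S,r["mask"])
        print(n,round(r["conf"],2),r["rect"],len(P), np.round(np.median(P,0),3) if len(P) else '', np.round(np.percentile(P[:,2],[5,50,95]),3) if len(P) else '')
        if n.startswith("tin") and len(P):
            T=P[P[:,2]>0.056]; print("  lid",mar(T) if len(T)>5 else None, "mask", mar(P))
        if n=="press": 
            np.save("press.npy",P)
            for lo,hi in((.004,.012),(.016,.024)):
                T=P[(P[:,2]>lo)&(P[:,2]<hi)]; print("  ",lo,len(T),mar(T) if len(T)>5 else None)
        if n=="tray_in": print("  ",mar(P))
E
```

```text
tin_brown 0.63 [374.5, 203.2, 37.5, 33.0] 635 [ 0.548 -0.403  0.059] [0.029 0.059 0.067]
  lid [  0.5505  -0.409    0.0878   0.0502 -49.6278] mask [  0.5479  -0.4106   0.094    0.0687 -48.3309]
tin_red 0.51 [132.7, 177.9, 71.2, 124.3] 6683 [0.475 0.303 0.006] [0.    0.006 0.019]
  lid None mask [ 0.4808  0.3053  0.3781  0.191  -5.8335]
tin_cream 0.83 [329.8, 201.9, 30.1, 25.6] 594 [ 0.555 -0.25   0.059] [0.04  0.059 0.067]
  lid [ 5.57500e-01 -2.50200e-01  8.24000e-02  5.36000e-02  6.39558e+01] mask [ 5.57500e-01 -2.52200e-01  9.30000e-02  6.28000e-02  6.66224e+01]
press 0.55 [234.3, 148.5, 60.8, 104.6] 3855 [ 0.593 -0.011  0.013] [0.004 0.013 0.303]
   0.004 1534 [ 0.61   -0.0104  0.3416  0.1312  4.9118]
   0.016 597 [ 0.5662 -0.0107  0.2432  0.109   3.3315]
tray_in 0.95 [135.0, 177.7, 69.0, 128.3] 6778 [0.478 0.303 0.006] [-0.     0.006  0.019]
   [ 0.4789  0.3049  0.3814  0.194  -5.6714]
lever 0.57 [236.0, 144.1, 59.2, 44.1] 734 [ 0.692 -0.004  0.3  ] [0.122 0.3   0.306]
lever 0.18 [136.7, 177.9, 68.5, 124.7] 6663 [0.476 0.303 0.006] [0.    0.006 0.019]
shaker 0.6 [344.4, 157.7, 20.0, 24.7] 403 [ 0.688 -0.274  0.102] [0.018 0.102 0.109]
cup 0.79 [290.8, 264.6, 23.8, 27.2] 483 [ 0.361 -0.118  0.011] [0.001 0.011 0.071]
jar 0.7 [281.9, 139.6, 21.4, 29.8] 386 [ 0.734 -0.087  0.107] [0.029 0.107 0.114]
ribbon 0.7 [384.3, 205.1, 25.7, 24.2] 384 [ 0.551 -0.41   0.062] [0.053 0.062 0.068]
ribbon 0.56 [214.1, 149.2, 24.6, 22.8] 411 [0.728 0.126 0.029] [0.004 0.029 0.035]
spoon 0.62 [231.3, 251.9, 17.6, 44.2] 333 [0.343 0.067 0.012] [0.002 0.012 0.022]
```

The networks find two tins, cream and brown. The "tin_red" hit is only the tray, at low confidence. Next I'll write a small planner that turns world goals into tool-axis numbers, then look at the press from the wrist.

```bash
cat >> h.py <<'E'
def yaw(): 
    R=rot(env.observe()["eef_rot"]); return np.degrees(np.arctan2(R[1,0],R[0,0]))
def plan(*goals,start=None):
    "goals: (x,y,z,yaw_deg,step_cm); prints rows in tool axes, grouped by 5"
    p=np.array(env.observe()["position"]); a=yaw()
    if start is not None: p,a=np.array(start[:3],float),start[3]
    for g in goals:
        q=np.array(g[:3],float); step=g[4] if len(g)>4 else 5.5
        da=(g[3]-a+180)%360-180
        n=int(max(1,np.ceil(np.linalg.norm(q-p)*100/step),np.ceil(abs(da)/10)))
        rows=[]
        for i in range(n):
            k=n-i; d=(q-p)/k; c,s=np.cos(np.radians(a)),np.sin(np.radians(a))
            r=np.round([100*(c*d[0]+s*d[1]),100*(s*d[0]-c*d[1]),-100*d[2]],1 if step>2 and k>1 else 2)
            t=round(-((g[3]-a+180)%360-180)/k,0 if k>1 else 1)
            p=p+np.array([c*r[0]+s*r[1],s*r[0]-c*r[1],-r[2]])/100; a-=t
            rows.append("%g %g %g %g"%(*r,t))
        print("->",np.round(g,3),"R end",np.round(p,4),round(a,1))
        for i in range(0,n,5): print("   ","; ".join(rows[i:i+5]))
E
python3 -c "
from h import *
plan((.5,-.02,.28,4))"
```

```text
-> [ 0.5  -0.02  0.28  4.  ] R end [ 0.5  -0.02  0.28] 4.0
    4 -3.7 -0.4 1; 3.9 -3.8 -0.4 1; 3.8 -3.9 -0.4 1; 3.8 -3.9 -0.4 1; 3.7 -4 -0.4 1
    3.6 -4.1 -0.4 1; 3.6 -4.1 -0.4 1; 3.5 -4.2 -0.4 1; 3.4 -4.2 -0.4 1; 3.3 -4.3 -0.4 1
    3.3 -4.4 -0.4 1; 3.16 -4.37 -0.47 0.5
```

Call:
drive_tool:
  commands: "4 -3.7 -0.4 1; 3.9 -3.8 -0.4 1; 3.8 -3.9 -0.4 1; 3.8 -3.9 -0.4 1; 3.7 -4 -0.4 1"

```text
clock: 1.32
position: [0.3028, -0.344, 0.2517]
eef_rot: [0.0, 0.996, 0.091, 0.0]
wrist_force: [1.2, -0.1, -0.0]
finger_gap: 1.003
gripper_force: 0.0
```

Call:
drive_tool:
  commands: "3.6 -4.1 -0.4 1; 3.6 -4.1 -0.4 1; 3.5 -4.2 -0.4 1; 3.4 -4.2 -0.4 1; 3.3 -4.3 -0.4 1"

```text
clock: 1.95
position: [0.4441, -0.1114, 0.2718]
eef_rot: [0.0, 0.999, 0.048, 0.001]
wrist_force: [0.3, -0.8, 0.3]
finger_gap: 0.997
gripper_force: 0.0
```

Call:
drive_tool:
  commands: "3.3 -4.4 -0.4 1; 3.2 -4.4 -0.5 0.5; 0 0 0 0; 0 0 0 0"

```text
clock: 2.45
position: [0.5002, -0.0197, 0.2801]
eef_rot: [0.0, 0.999, 0.036, -0.0]
wrist_force: [0.2, -1.0, 0.5]
finger_gap: 1.001
gripper_force: 0.0
```

```bash
python3 - <<'E'
from h import *
o=env.observe(); print(o["clock"],o["position"],yaw())
S=snap("wrist"); cv2.imwrite("pics/w1.png",S[0])
np.save("w1d.npy",S[1]); np.save("w1R.npy",S[3]); np.save("w1t.npy",S[4])
for n in ("press","nest"):
  for r in env.cut_out("wrist",n)[:1]:
    P,u,v=cloud(S,r["mask"]); print(n,r["conf"],r["rect"],np.round(np.percentile(P[:,2],[1,25,50,75,99]),4))
    for lo,hi in((.005,.010),(.010,.015),(.018,.022)):
        T=P[(P[:,2]>lo)&(P[:,2]<hi)]; print("  ",lo,len(T),mar(T) if len(T)>5 else None)
E
```

```text
2.45 [ 0.50016502 -0.01970233  0.28013221] 4.071039802500692
press 0.75 [224.0, 1.2, 110.8, 215.4] [0.0055 0.0076 0.0112 0.0195 0.1408]
   0.005 10056 [ 0.5626 -0.0154  0.2542  0.1299  4.8836]
   0.01 4512 [ 0.5635 -0.0152  0.2445  0.1224  4.9567]
   0.018 4366 [ 0.5549 -0.0161  0.1786  0.1001  4.7903]
nest 0.86 [221.5, 0.7, 114.2, 214.9] [0.0052 0.0076 0.0111 0.0195 0.1407]
   0.005 10121 [ 0.5626 -0.0154  0.2542  0.1299  4.8836]
   0.01 4512 [ 0.5635 -0.0152  0.2445  0.1224  4.9567]
   0.018 4366 [ 0.5549 -0.0161  0.1786  0.1001  4.7903]
```

View pics/w1.png

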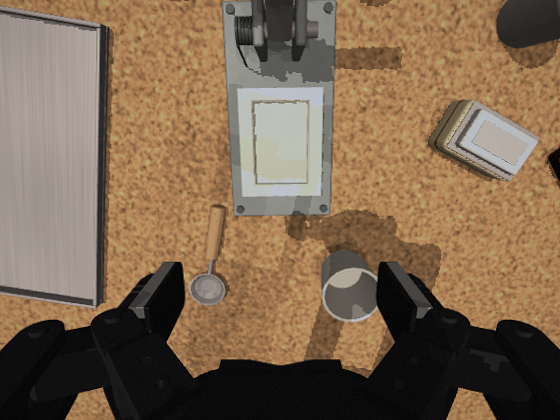

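The wrist picture shows the whole press: the pocket at (281,142), the nest block spanning (238-323, 87-197), the cream tin at (490,140), the spoon at (213,255), the cup at (350,290) and part of the tray on the left. Next I'll fit the pocket and the cream tin from depth.

```bash
python3 - <<'E'
from h import *
S=snap("wrist"); P,u,v=cloud(S)
a=np.radians(4.88); ex=np.array([np.cos(a),np.sin(a)]); ey=np.array([-ex[1],ex[0]])
sel=(abs(u-281)<36)&(abs(v-142)<50)
F=P[sel&(P[:,2]>.0105)&(P[:,2]<.0145)]; print("pocket",len(F),mar(F), np.percentile(F@np.r_[ex,0],[.5,99.5]),np.percentile(F@np.r_[ey,0],[.5,99.5]))
sel=(abs(u-281)<50)&(v>75)&(v<205)
T=P[sel&(P[:,2]>.0175)&(P[:,2]<.0215)]; print("block",len(T),mar(T), np.median(T[:,2]))
m=env.cut_out("wrist","tin_cream"); print([ (r["conf"],r["rect"]) for r in m])
C,_,_=cloud(S,m[0]["mask"]); L=C[C[:,2]>.059]; print("cream lid",mar(L),np.median(L[:,2]), "rim",mar(C[C[:,2]>.046]))
print([ (r["conf"],r["rect"]) for r in env.look_for("wrist","tin_red")])
E
```

```text
pocket 4011 [ 0.5309 -0.0178  0.0994  0.0652  5.0622] [0.4780631  0.57684232] [-0.09542171 -0.03078097]
block 4461 [ 0.531  -0.0181  0.1305  0.1002  4.8624] 0.019578545453158958
[]Traceback (most recent call last):
  File "<stdin>", line 9, in <module>
IndexError: list index out of range
```

```bash
python3 -c "
from h import *
plan((.537,-.295,.22,65))"
```

```text
-> [ 0.537 -0.295  0.22  65.   ] R end [ 0.5371 -0.295   0.22  ] 65.0
    0.3 3.9 0.9 -9; -0.4 3.9 0.9 -9; -1 3.8 0.8 -9; -1.6 3.7 0.9 -9; -2.1 3.4 0.8 -8
    -2.5 3 0.9 -9; -3.03 2.59 0.83 -8.1
```

Call:
drive_tool:
  commands: "0.3 3.9 0.9 -9; -0.4 3.9 0.9 -9; -1 3.8 0.8 -9; -1.6 3.7 0.9 -9; -2.1 3.4 0.8 -8"

```text
clock: 3.32
position: [0.5266, -0.2178, 0.2371]
eef_rot: [0.0, 0.913, 0.408, 0.0]
wrist_force: [-0.2, 0.1, 0.4]
finger_gap: 1.002
gripper_force: 0.0
```

Call:
drive_tool:
  commands: "-2.5 3 0.9 -9; -3.0 2.6 0.8 -8; 0 0 0 0; 0 0 0 0"

```text
clock: 3.82
position: [0.5376, -0.2939, 0.2202]
eef_rot: [-0.0, 0.844, 0.536, 0.0]
wrist_force: [-0.6, -0.1, 0.5]
finger_gap: 1.001
gripper_force: 0.0
```

```bash
cat >> h.py <<'E'
def tin(S,name=None,near=None,top=.063,cam="wrist"):
    P,u,v=cloud(S); m=None
    if name:
        r=env.cut_out(cam,name); print(name,[(round(x["conf"],2),x["rect"]) for x in r[:3]])
        if r: near=np.median(cloud(S,r[0]["mask"])[0],0)[:2]
    if near is None: return
    Q=P[(np.hypot(P[:,0]-near[0],P[:,1]-near[1])<.075)]
    L=Q[abs(Q[:,2]-top)<.0035]; B=Q[(Q[:,2]>top-.025)&(Q[:,2]<top+.006)]
    if len(L)>20: print("near",np.round(near,3),"lid",mar(L),"z",np.round(np.median(L[:,2]),4))
    if len(B)>20: print("  body",mar(B))
    k=Q[(Q[:,2]>top-.014)&(Q[:,2]<top-.0075)]
    if len(k)>20: print("  rim",mar(k),np.round(np.median(k[:,2]),4))
E
python3 - <<'E'
from h import *
o=env.observe(); print(o["clock"],o["position"],yaw())
S=snap("wrist"); cv2.imwrite("pics/w2.png",S[0])
tin(S,"tin_cream"); tin(S,"tin_brown"); tin(S,near=(.5575,-.251))
E
```

```text
3.825 [ 0.53762701 -0.29392594  0.22022587] 64.86380711736932
tin_cream [(0.77, [244.6, 90.5, 70.8, 102.8])]
near [ 0.556 -0.252] lid [ 5.54300e-01 -2.55800e-01  7.80000e-02  4.39000e-02  6.76938e+01] z 0.0628
  body [ 5.54300e-01 -2.55900e-01  9.63000e-02  6.22000e-02  6.77985e+01]
  rim [ 5.54500e-01 -2.55800e-01  9.04000e-02  5.71000e-02  6.78279e+01] 0.0515
tin_brown [(0.7, [287.7, 229.6, 90.1, 87.3])]
near [ 0.548 -0.4  ] lid [ 5.47400e-01 -4.14200e-01  7.64000e-02  4.44000e-02 -4.94807e+01] z 0.0628
  body [  0.5478  -0.4123   0.0922   0.06   -48.9897]
  rim [  0.5475  -0.4139   0.0904   0.0576 -49.3159] 0.0517
near [ 0.558 -0.251] lid [ 5.54300e-01 -2.55800e-01  7.80000e-02  4.39000e-02  6.76938e+01] z 0.0628
  body [ 5.54300e-01 -2.55900e-01  9.63000e-02  6.22000e-02  6.77985e+01]
  rim [ 5.54500e-01 -2.55800e-01  9.04000e-02  5.71000e-02  6.78279e+01] 0.0515
```

View pics/w2.png

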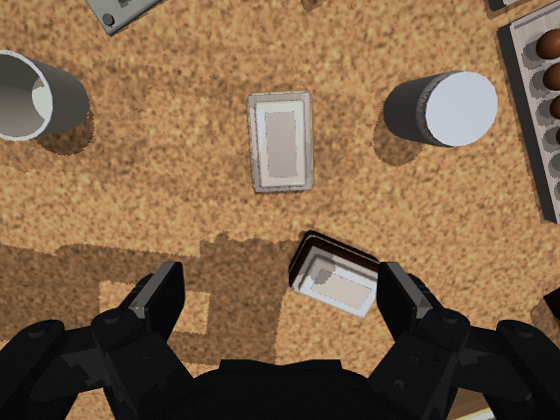

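The picture shows the cream tin at (281,142), clear on both sides, with the shaker at (455,110) and the brown tin at (340,280). The fitted sizes match the tin, so I'll grasp it.

```bash
python3 -c "
from h import *
plan((.5543,-.2558,.09,67.8),(.5543,-.2558,.014,67.8,4),(.5543,-.2558,.12,67.8),(.531,-.018,.10,4.9))"
```

```text
-> [ 0.554 -0.256  0.09  67.8  ] R end [ 0.5543 -0.2558  0.09  ] 67.8
    1.4 -0 4.4 -1; 1.3 -0 4.3 -1; 1.35 -0.05 4.39 -0.8
-> [ 5.54e-01 -2.56e-01  1.40e-02  6.78e+01  4.00e+00] R end [ 0.5543 -0.2558  0.014 ] 67.8
    0 0 3.8 0; 0 0 3.8 0
-> [ 0.554 -0.256  0.12  67.8  ] R end [ 0.5543 -0.2558  0.12  ] 67.8
    0 0 -5.3 0; 0 0 -5.3 0
-> [ 0.531 -0.018  0.1    4.9  ] R end [ 0.531 -0.018  0.1  ] 4.9
    3 -1.6 0.3 9; 2.7 -2 0.3 9; 2.4 -2.5 0.3 9; 2 -2.8 0.3 9; 1.5 -3.1 0.3 9
    1 -3.2 0.2 9; 0.52 -3.39 0.3 8.9
```

Call:
drive_tool:
  commands: "1.4 0 4.4 -1; 1.3 0 4.3 -1; 1.4 0 4.4 -1; 0 0 3.8 0; 0 0 3.8 0"

```text
clock: 4.6
position: [0.5552, -0.2551, 0.0127]
eef_rot: [0.0, 0.829, 0.56, 0.0]
wrist_force: [0.3, -0.8, -0.6]
finger_gap: 1.002
gripper_force: 0.0
```

Call:
drive_tool:
  commands: "0 0 0 0; 0 0 0 0; 0 0 0 0; 0 0 0 0; 0 0 0 0"
  fingers: 5.0
  newtons: 50

```text
clock: 5.22
position: [0.5551, -0.2564, 0.014]
eef_rot: [0.0, 0.829, 0.559, 0.0]
wrist_force: [1.2, 0.5, -2.9]
finger_gap: 0.716
gripper_force: 59.4
```

Call:
drive_tool:
  commands: "0 0 0 0; 0 0 0 0; 0 0 -3 0; 0 0 -3 0; 0 0 -4 0"

```text
clock: 5.85
position: [0.5539, -0.2557, 0.113]
eef_rot: [-0.001, 0.829, 0.559, -0.001]
wrist_force: [0.5, -0.4, -4.1]
finger_gap: 0.722
gripper_force: 59.2
```

```bash
python3 - <<'E'
from h import *
o=env.observe(); print(o["clock"],o["position"],yaw(),o["finger_gap"],o["gripper_force"],o["wrist_force"])
S=snap("wrist");p=o["position"]
tin(S,near=p[:2],top=p[2]+.049)
print("z hist",[(round(a,3),int(n)) for n,a in zip(*np.histogram(cloud(S)[0][np.hypot(*(cloud(S)[0][:,:2]-p[:2]).T)<.04][:,2],np.arange(0,.2,.01)))])
plan((.531,-.018,.10,4.9))
E
```

```text
5.85 [ 0.55386735 -0.25572482  0.11303048] 68.01361378657312 0.7221223791937803 59.24740791320801 [ 0.45114906 -0.44204659 -4.14378671]
near [ 0.554 -0.256] lid [  0.5572  -0.244    0.1224   0.0534 -21.5522] z 0.1627
  body [  0.5569  -0.2494   0.0968   0.0918 -67.0964]
  rim [  0.556   -0.2456   0.0881   0.0708 -22.1007] 0.1514
z hist [(np.float64(0.0), 174), (np.float64(0.01), 0), (np.float64(0.02), 0), (np.float64(0.03), 0), (np.float64(0.04), 0), (np.float64(0.05), 0), (np.float64(0.06), 0), (np.float64(0.07), 0), (np.float64(0.08), 0), (np.float64(0.09), 0), (np.float64(0.1), 0), (np.float64(0.11), 0), (np.float64(0.12), 79), (np.float64(0.13), 264), (np.float64(0.14), 1444), (np.float64(0.15), 5127), (np.float64(0.16), 18388), (np.float64(0.17), 845), (np.float64(0.18), 3658)]
-> [ 0.531 -0.018  0.1    4.9  ] R end [ 0.531 -0.018  0.1  ] 4.9
    3 -1.6 0.3 9; 2.7 -2.1 0.3 9; 2.4 -2.5 0.3 9; 2 -2.8 0.3 9; 1.5 -3.1 0.3 9
    1 -3.3 0.3 9; 0.44 -3.46 0.25 9.1
```

Call:
drive_tool:
  commands: "3 -1.6 0.3 9; 2.7 -2.1 0.3 9; 2.4 -2.5 0.3 9; 2 -2.8 0.3 9; 1.5 -3.1 0.3 9"

```text
clock: 6.52
position: [0.5362, -0.0844, 0.098]
eef_rot: [0.0, 0.98, 0.197, 0.0]
wrist_force: [0.3, 0.0, -3.0]
finger_gap: 0.718
gripper_force: 59.3
```

Call:
drive_tool:
  commands: "1 -3.3 0.3 9; 0.4 -3.5 0.2 9; 0 0 0 0; 0 0 0 0"

```text
clock: 7.02
position: [0.5282, -0.0166, 0.0933]
eef_rot: [0.0, 0.999, 0.045, 0.0]
wrist_force: [0.2, 1.1, -3.3]
finger_gap: 0.719
gripper_force: 59.4
```

```bash
cat >> h.py <<'E'
def held(S,lidz,dz=.003):
    "lid of a held tin in the tool frame (m): centre x,y, size, angle (deg about tool z); plus world"
    o=env.observe(); R=rot(o["eef_rot"]); P,_,_=cloud(S)
    Q=(P-o["position"])@R
    k=(abs(Q[:,1])<.0235)&(abs(Q[:,0])<.06)&(abs(P[:,2]-lidz)<dz)
    L=P[k]; print("held tool",mar(Q[k]),"world",mar(L),"z",np.round(np.median(L[:,2]),4),"n",len(L))
    A=np.c_[L[:,:2]-L[:,:2].mean(0),np.ones(len(L))]; print("tilt deg",np.round(np.degrees(np.linalg.lstsq(A,L[:,2],rcond=None)[0][:2]),2))
E
python3 - <<'E'
from h import *
o=env.observe(); print(o["clock"],o["position"],yaw(),o["finger_gap"],o["gripper_force"],o["wrist_force"])
S=snap("wrist"); cv2.imwrite("pics/w3.png",S[0]); held(S,o["position"][2]+.049)
E
```

```text
7.025 [ 0.52822068 -0.01659119  0.09331937] 5.153419650575877 0.7186926559438521 59.444085359573364 [ 0.22234532  1.12676484 -3.28966202]
held tool [ 0.0107 -0.0009  0.054   0.0442  0.7945] world [ 0.5388 -0.0151  0.054   0.0442  4.2993] z 0.143 n 18217
tilt deg [-0.99 -0.31]
```

View pics/w3.png

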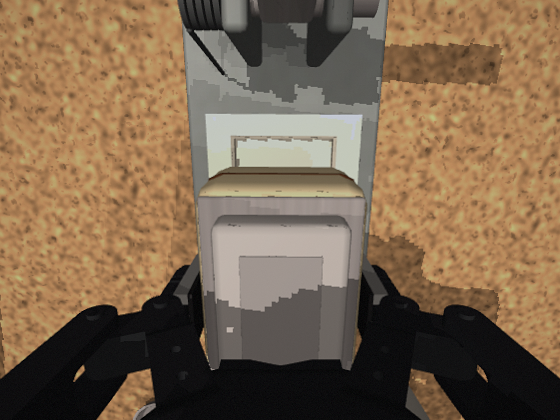

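The picture shows the tin in the grip above the nest. The pocket mouth shows at (285,150), the tin's front edge is at row 170, and only the lid's tail is hidden. I'll correct by a few millimetres and go lower.

Call:
drive_tool:
  commands: "0.4 0.26 0 -0.6; 0 0 2.6 0; 0 0 2.6 0; 0 0 0 0; 0 0 0 0"

```text
clock: 7.7
position: [0.533, -0.0191, 0.0422]
eef_rot: [0.0, 0.999, 0.049, 0.0]
wrist_force: [0.1, 0.2, -4.2]
finger_gap: 0.719
gripper_force: 59.2
```

```bash
python3 - <<'E'
from h import *
o=env.observe(); print(o["clock"],o["position"],yaw(),o["wrist_force"])
S=snap("wrist"); held(S,o["position"][2]+.049)
E
```

```text
7.7 [ 0.53302248 -0.01908589  0.04221535] 5.602753491585579 [ 0.09647917  0.2143719  -4.18405867]
held tool [ 1.020e-02 -4.000e-04  5.360e-02  4.410e-02  4.372e-01] world [ 0.5435 -0.0177  0.0536  0.0441  5.1663] z 0.0919 n 18197
tilt deg [-0.93 -0.28]
```

Call:
drive_tool:
  commands: "0 -0.07 0 0.2; 0 0 0.6 0; 0 0 0.4 0; 0 0 0.3 0; 0 0 0.2 0"

```text
clock: 8.38
position: [0.5325, -0.0178, 0.0263]
eef_rot: [0.0, 0.999, 0.047, 0.0]
wrist_force: [1.7, -0.4, -3.3]
finger_gap: 0.716
gripper_force: 59.5
```

Call:
drive_tool:
  commands: "0 0 0.1 0; 0 0 0 0"

```text
clock: 8.62
position: [0.5324, -0.0178, 0.0254]
eef_rot: [0.0, 0.999, 0.047, 0.0]
wrist_force: [3.2, 0.7, -3.6]
finger_gap: 0.723
gripper_force: 59.6
```

```bash
python3 - <<'E'
from h import *
o=env.observe(); print(o["clock"],o["position"],yaw(),o["wrist_force"])
S=snap("wrist"); held(S,o["position"][2]+.049)
E
```

```text
8.625 [ 0.53244567 -0.01783314  0.02537398] 5.415074773375838 [ 3.21449998  0.66545147 -3.55327264]
held tool [ 0.0106 -0.0005  0.0538  0.0442  0.4574] world [ 0.543  -0.0164  0.0538  0.0442  4.9587] z 0.075 n 18209
tilt deg [-0.94 -0.26]
```

The lid top is at 75 mm, so the tin is seated on the pocket floor. I'll release it, rise, and check.

Call:
drive_tool:
  commands: "0 0 0 0; 0 0 0 0; 0 0 0 0; 0 0 -3 0; 0 0 -6 0"
  fingers: 8.5

```text
clock: 9.3
position: [0.5294, -0.0175, 0.1132]
eef_rot: [-0.001, 0.999, 0.047, -0.003]
wrist_force: [1.0, -0.5, -0.1]
finger_gap: 0.992
gripper_force: 0.0
```

Call:
drive_tool:
  commands: "-1 0 -6 0; -1 0 -6 0; -1 0 -6 0; 0 0 0 0; 0 0 0 0"

```text
clock: 9.93
position: [0.5023, -0.0207, 0.2952]
eef_rot: [0.0, 0.999, 0.047, 0.0]
wrist_force: [-0.7, 0.0, -0.4]
finger_gap: 0.996
gripper_force: 0.0
```

```bash
python3 - <<'E'
from h import *
o=env.observe(); print(o["clock"],o["position"],yaw(),o["wrist_force"])
S=snap("wrist"); tin(S,near=(.531,-.018),top=.075)
P,u,v=cloud(S); L=P[(np.hypot(P[:,0]-.531,P[:,1]+.018)<.045)&(abs(P[:,2]-.075)<.003)]
A=np.c_[L[:,:2]-L[:,:2].mean(0),np.ones(len(L))]; print("tilt",np.degrees(np.linalg.lstsq(A,L[:,2],rcond=None)[0][:2]))
plan((.6,.0,.37,50),(.691,.043,.37,94.9),(.691,.043,.274,94.9,3.5))
E
```

```text
9.925 [ 0.50231766 -0.02069738  0.29523188] 5.414078795937105 [-0.71480469  0.02031756 -0.40939188]
near [ 0.531 -0.018] lid [ 0.5295 -0.018   0.0773  0.044   5.1385] z 0.0748
  body [ 0.5299 -0.018   0.0956  0.062   5.0021]
  rim [ 0.5302 -0.0181  0.0904  0.0571  5.2165] 0.0636
tilt [-0.09584101 -0.09783737]
-> [ 0.6   0.    0.37 50.  ] R end [0.6  0.   0.37] 50.0
    2 -0.2 -1.5 -9; 2 0.1 -1.5 -9; 2 0.4 -1.5 -9; 1.9 0.7 -1.5 -9; 1.71 0.95 -1.6 -8.6
-> [6.91e-01 4.30e-02 3.70e-01 9.49e+01] R end [0.691 0.043 0.37 ] 94.9
    1.8 0.8 0 -9; 1.7 1.1 0 -9; 1.5 1.4 0 -9; 1.2 1.6 0 -9; 0.99 1.75 0 -8.9
-> [6.91e-01 4.30e-02 2.74e-01 9.49e+01 3.50e+00] R end [0.691 0.043 0.274] 94.9
    -0 0 3.2 0; -0 0 3.2 0; -0 0 3.2 0
```

The tin is seated flat (tilt about 0.1°) and square. Now to the lever handle's left grip.

Call:
drive_tool:
  commands: "2 -0.2 -1.5 -9; 2 0.1 -1.5 -9; 2 0.4 -1.5 -9; 1.9 0.7 -1.5 -9; 1.7 1.0 -1.6 -8.6"

```text
clock: 10.6
position: [0.6008, -0.0002, 0.3688]
eef_rot: [-0.001, 0.905, 0.425, -0.002]
wrist_force: [1.0, 0.1, 0.8]
finger_gap: 0.996
gripper_force: 0.0
```

Call:
drive_tool:
  commands: "1.8 0.8 0 -9; 1.7 1.1 0 -9; 1.5 1.4 0 -9; 1.2 1.6 0 -9; 1 1.8 0 -8.9"

```text
clock: 11.22
position: [0.6923, 0.0429, 0.3681]
eef_rot: [-0.002, 0.674, 0.739, -0.002]
wrist_force: [-0.4, -0.2, 0.4]
finger_gap: 0.996
gripper_force: 0.0
```

Call:
drive_tool:
  commands: "0 0 0 0; 0 0 0 0"

```text
clock: 11.48
position: [0.6917, 0.0424, 0.3695]
eef_rot: [-0.001, 0.677, 0.736, -0.001]
wrist_force: [0.2, -0.6, 0.5]
finger_gap: 0.997
gripper_force: 0.0
```

```bash
python3 - <<'E'
from h import *
o=env.observe(); print(o["clock"],o["position"],yaw(),o["wrist_force"])
S=snap("wrist"); P,u,v=cloud(S)
Q=(P-[.531,-.018,0]); a=np.radians(4.95); X=Q[:,0]*np.cos(a)+Q[:,1]*np.sin(a); Y=-Q[:,0]*np.sin(a)+Q[:,1]*np.cos(a); Z=P[:,2]
k=(Z>.27)&(Z<.315)&(X>.1)&(X<.23)&(abs(Y)<.09); print(k.sum(),[np.round(np.percentile(w[k],[1,10,50,90,99]),4) for w in(X,Y,Z)])
plan((.691,.043,.274,94.9,3.5))
E
```

```text
11.475 [0.691656   0.04237279 0.36950245] 94.75437043668032 [ 0.22680814 -0.58075757  0.52191338]
5995 [array([0.1527, 0.1565, 0.1652, 0.1745, 0.1769]), array([-0.0686, -0.0516,  0.0136,  0.0679,  0.0769]), array([0.2785, 0.2967, 0.302 , 0.3039, 0.3048])]
-> [6.91e-01 4.30e-02 2.74e-01 9.49e+01 3.50e+00] R end [0.691 0.043 0.274] 94.9
    0 -0 3.2 -0; 0 -0 3.2 -0; 0.08 -0.06 3.22 -0.1
```

Call:
drive_tool:
  commands: "0 0 3.2 0; 0 0 3.2 0; 0 0 3.2 0; 0 0 0 0; 0 0 0 0"
  fingers: 8.5

```text
clock: 12.15
position: [0.6924, 0.0423, 0.2771]
eef_rot: [0.001, 0.676, 0.736, 0.001]
wrist_force: [0.2, 0.1, 0.5]
finger_gap: 0.997
gripper_force: 0.0
```

Call:
drive_tool:
  commands: "0 0 0 0; 0 0 0 0; 0 0 0 0; 0 0 0 0; 0 0 0 0"
  fingers: 1
  newtons: 80

```text
clock: 12.78
position: [0.6928, 0.0426, 0.276]
eef_rot: [0.001, 0.676, 0.737, 0.001]
wrist_force: [3.7, 0.4, 2.6]
finger_gap: 0.234
gripper_force: 78.1
```

```bash
python3 - <<'E'
import numpy as np
n=15; th=np.linspace(1.833,0,n+1); X=.11-.21*np.cos(th); Z=.09+.21*np.sin(th)
py=pz=0; rows=[]
for i in range(1,n+1):
    ty=100*(X[i]-X[0]); tz=-100*(Z[i]-Z[0]); a,b=round(ty-py,1),round(tz-pz,1); py+=a;pz+=b; rows.append(f"0 {a:g} {b:g} 0")
for i in range(0,n,5): print("; ".join(rows[i:i+5]))
print(py,pz,100*(X[-1]-X[0]),100*(Z[0]-Z[-1]))
E
```

```text
0 -2.5 -0.5 0; 0 -2.6 -0.2 0; 0 -2.5 0.1 0; 0 -2.6 0.4 0; 0 -2.4 0.7 0
0 -2.4 1.1 0; 0 -2.2 1.3 0; 0 -2 1.5 0; 0 -1.8 1.8 0; 0 -1.6 2 0
0 -1.4 2.2 0; 0 -1 2.4 0; 0 -0.8 2.4 0; 0 -0.5 2.5 0; 0 -0.1 2.6 0
-26.400000000000002 20.3 -26.443400206757683 20.282243322400763
```

Call:
drive_tool:
  commands: "0 -2.5 -0.5 0; 0 -2.6 -0.2 0; 0 -2.5 0.1 0; 0 -2.6 0.4 0; 0 -2.4 0.7 0"

```text
clock: 13.4
position: [0.5687, 0.0321, 0.2749]
eef_rot: [0.004, 0.676, 0.737, 0.004]
wrist_force: [7.0, 2.9, 11.4]
finger_gap: 0.228
gripper_force: 82.9
```

Call:
drive_tool:
  commands: "0 -2.4 1.1 0; 0 -2.2 1.3 0; 0 -2 1.5 0; 0 -1.8 1.8 0; 0 -1.6 2 0"

```text
clock: 14.02
position: [0.4682, 0.0237, 0.1949]
eef_rot: [0.002, 0.676, 0.737, 0.002]
wrist_force: [-13.6, -2.8, 15.0]
finger_gap: 0.23
gripper_force: 90.2
```

Call:
drive_tool:
  commands: "0 -1.4 2.2 0; 0 -1 2.4 0; 0 -0.8 2.4 0; 0 0 0 0"

```text
clock: 14.52
position: [0.4365, 0.0211, 0.123]
eef_rot: [0.001, 0.676, 0.737, 0.002]
wrist_force: [9.0, 3.7, -0.8]
finger_gap: 0.227
gripper_force: 97.3
```

Call:
drive_tool:
  commands: "0 -0.5 2.5 0; 0 -0.1 2.0 0; 0 0 0 0; 0 0 0 0"

```text
clock: 15.02
position: [0.4301, 0.0213, 0.0789]
eef_rot: [-0.0, 0.676, 0.737, 0.002]
wrist_force: [-0.1, 21.3, 3.5]
finger_gap: 0.229
gripper_force: 101.4
```

```bash
cat >> h.py <<'E'
def lever():
    "lever value from the gripped bar position"
    o=env.observe(); q=o["position"]+rot(o["eef_rot"])@[0,0,-env.tcp_to_grasp]; a=np.radians(4.95)
    X=(q[0]-.531)*np.cos(a)+(q[1]+.018)*np.sin(a); h=q[2]-.09; f=.11-X
    print("q",round(1.833-np.arctan2(h,f),3),"r",round(np.hypot(h,f),4),"z",round(q[2],4),"F",o["wrist_force"],o["finger_gap"])
E
python3 -c "
from h import *
lever()"
```

```text
q 1.796 r 0.2073 z 0.0976 F [-0.06283988 21.34753578  3.53151267] 0.2287612517383345
```

Call:
drive_tool:
  commands: "0 0 0.4 0; 0 0 0.4 0; 0 0 0 0"

```text
clock: 15.4
position: [0.4299, 0.0211, 0.0715]
eef_rot: [-0.0, 0.676, 0.737, 0.001]
wrist_force: [-0.3, -3.7, 8.0]
finger_gap: 0.225
gripper_force: 101.1
```

Call:
drive_tool:
  commands: "0 0 0.4 0; 0 0 0 0; 0 0 0 0"

```text
clock: 15.78
position: [0.43, 0.0212, 0.0684]
eef_rot: [-0.0, 0.676, 0.737, 0.001]
wrist_force: [-10.9, 16.2, 20.6]
finger_gap: 0.223
gripper_force: 102.0
```

```bash
python3 -c "
from h import *
lever()"
```

```text
q 1.847 r 0.2073 z 0.0871 F [-10.92143938  16.21222125  20.56330266] 0.2227482097403551
```

Call:
drive_tool:
  commands: "0 0 0.3 0; 0 0 0 0; 0 0 0 0"

```text
clock: 16.15
position: [0.4302, 0.0182, 0.066]
eef_rot: [0.002, 0.676, 0.737, -0.001]
wrist_force: [-12.5, -3.3, 24.7]
finger_gap: 0.225
gripper_force: 106.5
```

Call:
drive_tool:
  commands: "0 0 0.3 0; 0 0 0 0; 0 0 0 0"

```text
clock: 16.52
position: [0.4303, 0.0184, 0.0648]
eef_rot: [0.001, 0.676, 0.737, -0.001]
wrist_force: [-26.3, 19.4, 49.0]
finger_gap: 0.234
gripper_force: 109.6
```

Call:
drive_tool:
  commands: "0 0 0.2 0; 0 0 0 0; 0 0 0 0"

```text
clock: 16.9
position: [0.4303, 0.0184, 0.0644]
eef_rot: [0.001, 0.676, 0.737, -0.001]
wrist_force: [-35.4, 15.7, 67.8]
finger_gap: 0.227
gripper_force: 112.0
```

```bash
python3 - <<'E'
from h import *
lever(); S=snap("scene")
im=S[0][150:330,190:430]; cv2.imwrite("pics/s1.png",cv2.resize(im,None,fx=3,fy=3,interpolation=cv2.INTER_CUBIC))
# lever cloud
for c in("scene","top"):
    S=snap(c) if c=="top" else S
    P,u,v=cloud(S); Q=P-[.531,-.018,0]; a=np.radians(4.95); X=Q[:,0]*np.cos(a)+Q[:,1]*np.sin(a); Y=-Q[:,0]*np.sin(a)+Q[:,1]*np.cos(a)
    k=(abs(Y)<.009)&(P[:,2]>.075)&(P[:,2]<.125)
    for x in np.arange(-.12,.1,.02):
        m=k&(abs(X-x)<.01)
        if m.sum()>4: print(c,round(x,2),m.sum(),np.round(np.percentile(P[m,2],[50,90]),4))
E
```

```text
q 1.866 r 0.2073 z 0.0831 F [-35.36612486  15.66669994  67.78598606] 0.22720241066199537
scene -0.1 19 [0.0944 0.0965]
scene -0.08 19 [0.0941 0.0954]
scene -0.06 23 [0.0941 0.0957]
scene -0.04 18 [0.0957 0.0968]
scene -0.02 16 [0.0957 0.0976]
scene 0.0 19 [0.1081 0.11  ]
scene 0.02 37 [0.0973 0.1063]
scene 0.04 23 [0.0967 0.0979]
scene 0.06 25 [0.0972 0.099 ]
scene 0.08 27 [0.097  0.0996]
top -0.06 5 [0.0968 0.0992]
top -0.04 23 [0.0961 0.0989]
top -0.02 41 [0.0969 0.1003]
top 0.0 41 [0.1074 0.1112]
top 0.02 38 [0.0984 0.1094]
top 0.04 36 [0.0978 0.1017]
top 0.06 41 [0.0976 0.1019]
top 0.08 36 [0.0991 0.1026]
```

View pics/s1.png

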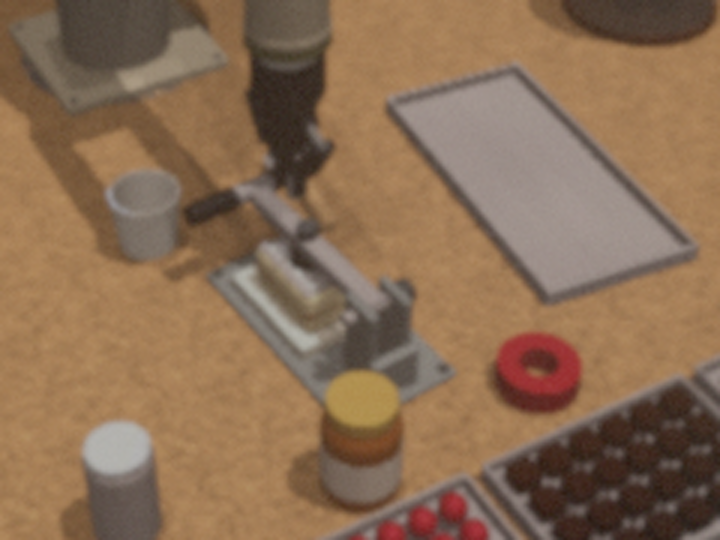

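The picture shows the lever lying level over the tin, and the cloud confirms the beam is level with the force rising sharply, so it is at its stop. I'll follow the lever back up.

Call:
drive_tool:
  commands: "0 0 -1.0 0; 0 0.1 -2.6 0; 0 0.5 -2.5 0; 0 0.8 -2.4 0; 0 1 -2.4 0"

```text
clock: 17.62
position: [0.4522, 0.0202, 0.1677]
eef_rot: [0.0, 0.676, 0.736, -0.002]
wrist_force: [0.1, 15.0, -0.4]
finger_gap: 0.231
gripper_force: 90.2
```

Call:
drive_tool:
  commands: "0 1.4 -2.2 0; 0 1.6 -2 0; 0 1.8 -1.8 0; 0 2 -1.5 0; 0 2.2 -1.3 0"

```text
clock: 18.25
position: [0.5411, 0.0285, 0.2634]
eef_rot: [0.001, 0.676, 0.736, -0.001]
wrist_force: [-19.3, 18.0, 41.9]
finger_gap: 0.223
gripper_force: 84.6
```

Call:
drive_tool:
  commands: "0 2.4 -1.1 0; 0 2.4 -0.7 0; 0 2.6 -0.4 0; 0 2.5 -0.1 0; 0 2.6 0.2 0"

```text
clock: 18.88
position: [0.6694, 0.0394, 0.2795]
eef_rot: [0.003, 0.676, 0.737, 0.001]
wrist_force: [3.0, -27.7, 2.3]
finger_gap: 0.229
gripper_force: 95.6
```

Call:
drive_tool:
  commands: "0 1.5 0.3 0; 0 0 0 0"

```text
clock: 19.12
position: [0.685, 0.0407, 0.2758]
eef_rot: [0.003, 0.676, 0.737, 0.002]
wrist_force: [5.9, -16.0, 6.5]
finger_gap: 0.224
gripper_force: 98.2
```

```bash
python3 -c "
from h import *
lever()"
```

```text
q 0.03 r 0.2101 z 0.2945 F [  5.86515983 -16.02499197   6.51377994] 0.22417658016363057
```

Now I'll open, rise straight up, and return over the pocket to check the lid.

Call:
drive_tool:
  commands: "0 0 0 0; 0 0 0 0; 0 0 0 0; 0 0 -4 0; 0 0 -5 0"
  fingers: 8.5

```text
clock: 19.75
position: [0.681, 0.0419, 0.3621]
eef_rot: [-0.002, 0.676, 0.737, -0.002]
wrist_force: [1.1, 0.3, 0.6]
finger_gap: 0.995
gripper_force: 0.0
```

```bash
python3 -c "
from h import *
plan((.6,.0,.37,50),(.5,-.02,.28,4.9))"
```

```text
-> [ 0.6   0.    0.37 50.  ] R end [0.6  0.   0.37] 50.0
    -0.7 -1.7 -0.2 9; -0.9 -1.6 -0.1 9; -1.2 -1.4 -0.2 9; -1.4 -1.2 -0.1 9; -1.53 -0.87 -0.19 8.9
-> [ 0.5  -0.02  0.28  4.9 ] R end [ 0.5  -0.02  0.28] 4.9
    -1.6 -1.3 1.8 9; -1.8 -1 1.8 9; -1.9 -0.7 1.8 9; -2 -0.4 1.8 9; -2.01 -0.14 1.8 9.1
```

Call:
drive_tool:
  commands: "-0.7 -1.7 -0.2 9; -0.9 -1.6 -0.1 9; -1.2 -1.4 -0.2 9; -1.4 -1.2 -0.1 9; -1.5 -0.9 -0.2 8.9"

```text
clock: 20.38
position: [0.6001, 0.0002, 0.371]
eef_rot: [-0.0, 0.907, 0.421, -0.0]
wrist_force: [0.0, 0.1, -0.2]
finger_gap: 0.994
gripper_force: 0.0
```

Call:
drive_tool:
  commands: "-1.6 -1.3 1.8 9; -1.8 -1 1.8 9; -1.9 -0.7 1.8 9; -2 -0.4 1.8 9; -2 -0.1 1.8 9"

```text
clock: 21.0
position: [0.5002, -0.02, 0.2805]
eef_rot: [-0.0, 0.999, 0.041, -0.0]
wrist_force: [-0.3, 0.3, 0.3]
finger_gap: 0.999
gripper_force: 0.0
```

Call:
drive_tool:
  commands: "0 0 0 0; 0 0 0 0"

```text
clock: 21.25
position: [0.5018, -0.0199, 0.2822]
eef_rot: [0.0, 0.999, 0.045, 0.001]
wrist_force: [-0.1, -0.2, 0.1]
finger_gap: 0.993
gripper_force: 0.0
```

```bash
python3 - <<'E'
from h import *
o=env.observe(); print(o["clock"],o["position"],yaw())
S=snap("wrist"); tin(S,near=(.531,-.018),top=.067)
P,u,v=cloud(S); L=P[(np.hypot(P[:,0]-.531,P[:,1]+.018)<.025)]
print(np.percentile(L[:,2],[5,50,95]))
S=snap("top"); P,u,v=cloud(S); Q=P-[.531,-.018,0]; a=np.radians(4.95); X=Q[:,0]*np.cos(a)+Q[:,1]*np.sin(a); Y=-Q[:,0]*np.sin(a)+Q[:,1]*np.cos(a)
k=(P[:,2]>.27)&(P[:,2]<.32)&(abs(Y)<.08)&(X>.1)&(X<.25); print("lever",k.sum(),np.median(X[k]),np.median(P[k,2]))
plan((.530,-.018,.10,5),(.530,-.018,.026,5,3.7))
E
```

```text
21.25 [ 0.50184811 -0.01994859  0.28221959] 5.198131601505926
near [ 0.531 -0.018] lid [ 0.5306 -0.0194  0.0893  0.0557  4.8839] z 0.065
  body [ 0.5305 -0.0194  0.096   0.0621  4.9228]
  rim [ 0.5305 -0.0194  0.096   0.0621  4.9228] 0.0568
[0.06503706 0.3670533  0.37916581]
lever 546 0.16540505459450727 0.3018512976526547
-> [ 0.53  -0.018  0.1    5.   ] R end [ 0.53  -0.018  0.1  ] 5.0
    0.7 0 4.6 0; 0.7 0 4.5 0; 0.7 0 4.6 0; 0.68 0.05 4.54 0.1
-> [ 0.53  -0.018  0.026  5.     3.7  ] R end [ 0.53  -0.018  0.026] 5.0
    0 0 2.5 0; 0 0 2.5 0; 0 0 2.4 0
```

```bash
python3 - <<'E'
from h import *
S=snap("wrist"); P,u,v=cloud(S)
Q=P-[.5305,-.0194,0]; k=(np.hypot(Q[:,0],Q[:,1])<.018)&(P[:,2]<.1); print(np.percentile(P[k,2],[5,50,95]))
k=(np.hypot(Q[:,0],Q[:,1])<.06)&(P[:,2]<.1)&(P[:,2]>.05);n,b=np.histogram(P[k,2],np.arange(.055,.072,.001)); print(n)
E
```

```text
[0.06425747 0.0655399  0.06677478]
[  54   70   81   82   84   64   48  314  903 1218 1180  510   46    1
    0    0]
```

The lid top is now about 66 mm above the counter (was 75), so it is fully home, and the lever is up. I'll pick the tin out of the nest and carry it to the tray.

```bash
python3 - <<'E'
from h import *
plan((.5305,-.0194,.10,4.9),(.5305,-.0194,.027,4.9,3.7))
S=snap("top"); r=env.cut_out("top","tray_in"); P,_,_=cloud(S,r[0]["mask"])
for lo,hi in((.003,.009),(.016,.024)):
    T=P[(P[:,2]>lo)&(P[:,2]<hi)]; print(mar(T),len(T),np.median(T[:,2]))
E
```

```text
-> [ 0.53  -0.019  0.1    4.9  ] R end [ 0.5305 -0.0194  0.1   ] 4.9
    0.7 0 4.6 0; 0.7 0.1 4.5 0; 0.7 0 4.6 0; 0.73 0.1 4.53 0.2
-> [ 0.53  -0.019  0.027  4.9    3.7  ] R end [ 0.5305 -0.0194  0.027 ] 4.9
    -0 -0 3.6 0; -0 -0 3.7 0
[ 0.4772  0.3022  0.3768  0.1909 -4.9171] 3833 0.005726612444600265
[ 0.4778  0.3014  0.372   0.1831 -5.7531] 464 0.019663514158390294
```

Call:
drive_tool:
  commands: "0.7 0 4.6 0; 0.7 0.1 4.5 0; 0.7 0 4.6 0; 0.7 0.1 4.5 0.2; 0 0 3.6 0"

```text
clock: 22.12
position: [0.5294, -0.0195, 0.0615]
eef_rot: [-0.0, 0.999, 0.042, -0.0]
wrist_force: [1.3, 0.4, -0.3]
finger_gap: 0.991
gripper_force: 0.0
```

Call:
drive_tool:
  commands: "0 0 3.7 0; 0 0 0 0"

```text
clock: 22.38
position: [0.5265, -0.0192, 0.0232]
eef_rot: [-0.001, 0.999, 0.042, -0.003]
wrist_force: [0.1, -0.4, 0.2]
finger_gap: 0.996
gripper_force: 0.0
```

Call:
drive_tool:
  commands: "0 0 0 0; 0 0 0 0; 0 0 0 0; 0 0 0 0; 0 0 0 0"
  fingers: 5.0
  newtons: 50

```text
clock: 23.0
position: [0.5312, -0.0196, 0.0287]
eef_rot: [0.0, 0.999, 0.042, 0.002]
wrist_force: [-0.7, 2.1, 7.6]
finger_gap: 0.719
gripper_force: 56.6
```

Call:
drive_tool:
  commands: "0 0 -1 0; 0 0 -2 0; 0 0 -3 0; 0 0 -4 0; 0 0 0 0"

```text
clock: 23.62
position: [0.532, -0.0201, 0.1306]
eef_rot: [0.001, 0.999, 0.042, 0.004]
wrist_force: [1.4, 0.1, -3.7]
finger_gap: 0.72
gripper_force: 57.3
```

```bash
python3 - <<'E'
from h import *
plan((.555,.290,.13,-5.7))
S=snap("wrist"); held(S,env.observe()["position"][2]+.040)
E
```

```text
-> [ 0.555  0.29   0.13  -5.7  ] R end [0.555 0.29  0.13 ] -5.7
    0.8 -5.1 0 2; 0.6 -5.1 0 2; 0.5 -5.2 0 2; 0.3 -5.2 0 2; 0.1 -5.2 0 1
    -0.02 -5.16 0.06 1.5
held tool [ 0.0113 -0.      0.0712  0.047  -0.0017] world [ 0.5416 -0.0189  0.0712  0.047   4.8179] z 0.167 n 21511
tilt deg [-0.68 -0.04]
```

Call:
drive_tool:
  commands: "0.8 -5.1 0 2; 0.6 -5.1 0 2; 0.5 -5.2 0 2; 0.3 -5.2 0 2; 0.1 -5.2 0 1"

```text
clock: 24.3
position: [0.5472, 0.2401, 0.1237]
eef_rot: [0.001, 0.999, -0.037, -0.002]
wrist_force: [1.3, -0.5, -4.2]
finger_gap: 0.721
gripper_force: 57.2
```

Call:
drive_tool:
  commands: "0 -5.2 0 1.5; 0 0 0 0; 0 0 4 0; 0 0 4 0; 0 0 0 0"

```text
clock: 24.92
position: [0.5478, 0.288, 0.0401]
eef_rot: [0.003, 0.999, -0.05, -0.005]
wrist_force: [-0.1, -0.7, -4.0]
finger_gap: 0.719
gripper_force: 57.4
```

```bash
python3 - <<'E'
from h import *
o=env.observe(); print(o["position"],yaw(),o["wrist_force"],o["finger_gap"])
S=snap("wrist"); held(S,env.observe()["position"][2]+.040)
E
```

```text
[0.54775982 0.28803098 0.04010427] -5.709138230328648 [-0.13789501 -0.74727878 -3.9628572 ] 0.71890332317632
held tool [0. 0. 0. 0. 0.] world [0. 0. 0. 0. 0.] z nan n 0
tilt deg [0. 0.]
  return _methods._mean(a, axis=axis, dtype=dtype,
  ret = ret.dtype.type(ret / rcount)
h.py:67: RuntimeWarning: Mean of empty slice.
  A=np.c_[L[:,:2]-L[:,:2].mean(0),np.ones(len(L))]; print("tilt deg",np.round(np.degrees(np.linalg.lstsq(A,L[:,2],rcond=None)[0][:2]),2))
  ret = um.true_divide(
```

```bash
python3 - <<'E'
from h import *
S=snap("wrist"); cv2.imwrite("pics/w4.png",S[0])
o=env.observe(); print(o["position"]); R=rot(o["eef_rot"]); P,_,_=cloud(S); Q=(P-o["position"])@R
k=(abs(Q[:,1])<.022)&(abs(Q[:,0])<.05); print(k.sum(),np.percentile(P[k,2],[1,10,30,50,70,90]))
E
```

```text
[0.55198269 0.29000832 0.04585744]
38532 [0.00423111 0.07391779 0.07914233 0.08001886 0.1206588  0.13299633]
```

View pics/w4.png

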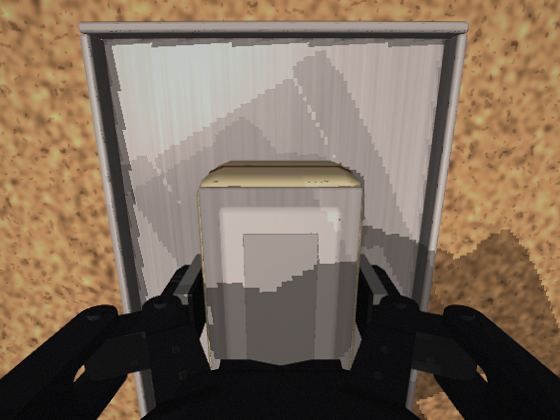

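The tin is still held squarely over the tray. The arm just hadn't settled when I measured.

Call:
drive_tool:
  commands: "0 0 0 0; 0 0 0 0; 0 0 0 0"

```text
clock: 25.4
position: [0.5532, 0.2911, 0.0475]
eef_rot: [-0.0, 0.999, -0.05, 0.001]
wrist_force: [0.1, 0.0, -3.2]
finger_gap: 0.717
gripper_force: 57.5
```

```bash
python3 - <<'E'
from h import *
S=snap("wrist"); 
o=env.observe(); print(o["position"]); held(S,o["position"][2]+.039)
E
```

```text
[0.55301116 0.29103357 0.04716188]
held tool [ 0.0099 -0.      0.0711  0.047   0.0171] world [ 0.5629  0.2901  0.0711  0.047  -5.7013] z 0.0841 n 15526
tilt deg [-0.29  0.07]
```

Call:
drive_tool:
  commands: "0 0 1.2 0; 0 0 0.8 0; 0 0 0.3 0; 0 0 0 0; 0 0 0 0"

```text
clock: 26.08
position: [0.5527, 0.2909, 0.0233]
eef_rot: [-0.0, 0.999, -0.05, 0.0]
wrist_force: [0.1, -0.1, -3.0]
finger_gap: 0.713
gripper_force: 57.8
```

Call:
drive_tool:
  commands: "0 0 0.2 0; 0 0 0 0; 0 0 0 0"

```text
clock: 26.45
position: [0.5529, 0.2911, 0.0218]
eef_rot: [-0.0, 0.999, -0.05, 0.0]
wrist_force: [-0.6, -0.4, 0.5]
finger_gap: 0.718
gripper_force: 58.0
```

Call:
drive_tool:
  commands: "0 0 0 0; 0 0 0 0; 0 0 0 0; 0 0 -3 0; 0 0 -5 0"
  fingers: 8.5

```text
clock: 27.08
position: [0.5506, 0.29, 0.0995]
eef_rot: [0.001, 0.999, -0.05, -0.002]
wrist_force: [0.6, 0.2, 0.8]
finger_gap: 0.998
gripper_force: 0.0
```

Call:
drive_tool:
  commands: "-1 0 -6 0; -1 0 -6 0; 0 0 0 0; 0 0 0 0; 0 0 0 0"

```text
clock: 27.7
position: [0.5317, 0.2923, 0.219]
eef_rot: [0.001, 0.999, -0.05, -0.002]
wrist_force: [0.7, -0.9, 0.0]
finger_gap: 0.992
gripper_force: 0.0
```

```bash
python3 - <<'E'
from h import *
o=env.observe(); print(o["clock"],o["position"],yaw())
S=snap("wrist"); P,u,v=cloud(S)
Q=P-[.553,.291,0]; k=(np.hypot(Q[:,0],Q[:,1])<.07)&(P[:,2]<.08)&(P[:,2]>.045); L=P[k&(np.hypot(Q[:,0],Q[:,1])<.02)];print(mar(P[k]),np.median(L[:,2]))
A=np.c_[L[:,:2]-L[:,:2].mean(0),np.ones(len(L))]; print("tilt",np.degrees(np.linalg.lstsq(A,L[:,2],rcond=None)[0][:2]))
S=snap("top"); tin(S,"tin_brown",cam="top"); print(env.look_for("top","tin_red")[:2])
plan((.515,-.376,.22,-49))
E
```

```text
27.7 [0.53170742 0.29233118 0.21898743] -5.688123832298335
[ 0.5522  0.2909  0.0958  0.0621 -5.6404] 0.05845773392184245
tilt [-0.23793162 -0.06795449]
tin_brown [(0.96, [375.4, 201.4, 38.2, 34.7])]
near [ 0.549 -0.404] lid [ 5.48300e-01 -4.11300e-01  8.11000e-02  4.95000e-02 -4.95272e+01] z 0.0631
  body [  0.551   -0.4113   0.0975   0.0631 -49.2616]
  rim [  0.5502  -0.4093   0.0938   0.0581 -49.8214] 0.0514
[{'rect': [231.5, 252.1, 16.4, 46.7], 'conf': 0.65}]
-> [  0.515  -0.376   0.22  -49.   ] R end [ 0.515 -0.376  0.22 ] -49.0
    0.4 5.1 -0 3; 0.6 5.1 -0 3; 0.9 5.1 -0 3; 1.2 5 -0 3; 1.4 4.9 -0 3
    1.7 4.9 -0 4; 2 4.7 -0 3; 2.3 4.6 -0 4; 2.6 4.4 -0 3; 2.8 4.3 -0 4
    3.1 4.1 -0 3; 3.4 4 -0 4; 3.6 3.67 -0.02 3.3
```

The cream tin stands flat in the tray. Now the brown tin.

Call:
drive_tool:
  commands: "0.4 5.1 -0.3 3; 0.6 5.1 -0.3 3; 0.9 5.1 -0.4 3; 1.2 5 0 3; 1.4 4.9 0 3"

```text
clock: 28.52
position: [0.5253, 0.0346, 0.231]
eef_rot: [0.0, 0.984, -0.18, -0.0]
wrist_force: [1.2, -0.1, -0.3]
finger_gap: 1.001
gripper_force: 0.0
```

Call:
drive_tool:
  commands: "1.7 4.9 0 4; 2 4.7 0 3; 2.3 4.6 0 4; 2.6 4.4 0 3; 2.8 4.3 0 4"

```text
clock: 29.15
position: [0.519, -0.2221, 0.2309]
eef_rot: [-0.0, 0.943, -0.332, -0.0]
wrist_force: [0.7, 0.1, -0.2]
finger_gap: 0.992
gripper_force: 0.0
```

Call:
drive_tool:
  commands: "3.1 4.1 0.5 3; 3.4 4 0.5 4; 3.6 3.7 0 3.3; 0 0 0 0; 0 0 0 0"

```text
clock: 29.78
position: [0.5152, -0.3756, 0.2206]
eef_rot: [-0.0, 0.91, -0.415, -0.001]
wrist_force: [0.2, 0.2, 0.4]
finger_gap: 0.997
gripper_force: 0.0
```

Call:
drive_tool:
  commands: "0 0 0 0; 0 0 0 0"

```text
clock: 30.02
position: [0.5158, -0.3748, 0.2216]
eef_rot: [-0.0, 0.91, -0.414, 0.0]
wrist_force: [1.0, 0.5, 0.5]
finger_gap: 0.995
gripper_force: 0.0
```

```bash
python3 - <<'E'
from h import *
o=env.observe(); print(o["clock"],o["position"],yaw())
S=snap("wrist"); cv2.imwrite("pics/w5.png",S[0])
tin(S,near=(.5475,-.414)); tin(S,"tin_brown")
plan((.5475,-.414,.09,-49.3),(.5475,-.414,.014,-49.3,4))
E
```

```text
30.025 [ 0.51581485 -0.37484786  0.22158645] -48.89250077446509
near [ 0.548 -0.414] lid [ 5.4750e-01 -4.1500e-01  7.7300e-02  4.3800e-02 -4.9203e+01] z 0.0627
  body [  0.5472  -0.4149   0.0959   0.0623 -49.0892]
  rim [  0.5474  -0.4149   0.091    0.0571 -49.1287] 0.0515
tin_brown [(0.61, [247.6, 78.7, 66.6, 101.2])]
near [ 0.549 -0.417] lid [ 5.4750e-01 -4.1500e-01  7.7300e-02  4.3800e-02 -4.9203e+01] z 0.0627
  body [  0.5472  -0.4149   0.0959   0.0623 -49.0892]
  rim [  0.5474  -0.4149   0.091    0.0571 -49.1287] 0.0515
-> [  0.548  -0.414   0.09  -49.3  ] R end [ 0.5475 -0.414   0.09  ] -49.3
    1.7 0.1 4.4 0; 1.7 0 4.4 0; 1.61 0.06 4.36 0.4
-> [ 5.48e-01 -4.14e-01  1.40e-02 -4.93e+01  4.00e+00] R end [ 0.5475 -0.414   0.014 ] -49.3
    0 0 3.8 -0; 0 0 3.8 -0
```

View pics/w5.png

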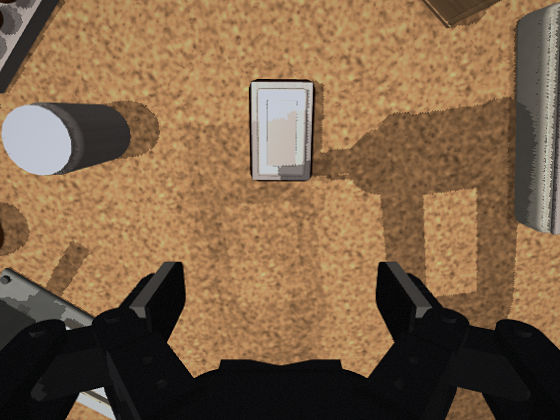

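The picture shows the brown tin at (281,130), clear all round, and no red tin anywhere.

Call:
drive_tool:
  commands: "1.7 0.1 4.4 0; 1.7 0 4.4 0; 1.7 0.1 4.4 0.2; 0 0 3.8 0; 0 0 3.0 0"

```text
clock: 30.75
position: [0.5469, -0.4149, 0.0191]
eef_rot: [-0.0, 0.909, -0.416, -0.001]
wrist_force: [0.7, 0.1, 0.4]
finger_gap: 0.992
gripper_force: 0.0
```

Call:
drive_tool:
  commands: "0 0 0.7 0; 0 0 0 0; 0 0 0 0; 0 0 0 0"

```text
clock: 31.25
position: [0.5484, -0.4165, 0.0163]
eef_rot: [0.0, 0.909, -0.416, 0.001]
wrist_force: [-0.1, 0.5, -0.2]
finger_gap: 0.996
gripper_force: 0.0
```

Call:
drive_tool:
  commands: "0 0 0 0; 0 0 0 0; 0 0 0 0; 0 0 0 0; 0 0 0 0"
  fingers: 5.0
  newtons: 50

```text
clock: 31.88
position: [0.5481, -0.4161, 0.0154]
eef_rot: [0.0, 0.909, -0.416, 0.001]
wrist_force: [0.1, 1.1, 6.2]
finger_gap: 0.719
gripper_force: 56.9
```

Call:
drive_tool:
  commands: "0 0 -3 0; 0 0 -4 0; 0 0 -3 0; 0 0 0 0; 0 0 0 0"

```text
clock: 32.5
position: [0.5464, -0.415, 0.112]
eef_rot: [-0.0, 0.909, -0.416, -0.001]
wrist_force: [-1.2, 0.0, -3.6]
finger_gap: 0.724
gripper_force: 56.2
```

```bash
python3 - <<'E'
from h import *
o=env.observe(); print(o["clock"],o["position"],yaw(),o["finger_gap"],o["wrist_force"])
S=snap("wrist"); held(S,o["position"][2]+.049)
plan((.531,-.018,.10,4.9))
E
```

```text
32.5 [ 0.54640373 -0.41496088  0.11196098] -49.18662206240583 0.7238956753216157 [-1.17331951  0.01662251 -3.64393297]
held tool [0.0118 0.0009 0.0536 0.0427 0.8064] world [ 5.53200e-01 -4.24400e-01  5.36000e-02  4.27000e-02 -4.99921e+01] z 0.1593 n 16944
tilt deg [-0.49  0.4 ]
-> [ 0.531 -0.018  0.1    4.9  ] R end [ 0.531 -0.018  0.1  ] 4.9
    -3.9 -3.1 0.1 -7; -3.5 -3.5 0.1 -7; -3 -3.9 0.2 -7; -2.5 -4.3 0.1 -7; -2 -4.6 0.2 -7
    -1.4 -4.8 0.1 -6; -0.8 -4.9 0.2 -7; -0.31 -4.88 0.13 -6.1
```

Call:
drive_tool:
  commands: "-3.9 -3.1 0.1 -7; -3.5 -3.5 0.1 -7; -3 -3.9 0.2 -7; -2.5 -4.3 0.1 -7; -2 -4.6 0.2 -7"

```text
clock: 33.17
position: [0.5355, -0.1654, 0.1049]
eef_rot: [-0.0, 0.993, -0.122, -0.002]
wrist_force: [1.4, -0.2, -3.0]
finger_gap: 0.721
gripper_force: 56.1
```

Call:
drive_tool:
  commands: "-1.4 -4.8 0.1 -6; -0.8 -4.9 0.2 -7; -0.3 -4.9 0.1 -6.1; 0 0 0 0; 0 0 0 0"

```text
clock: 33.8
position: [0.5314, -0.0188, 0.1018]
eef_rot: [0.0, 0.999, 0.043, -0.001]
wrist_force: [-0.2, -0.4, -3.6]
finger_gap: 0.72
gripper_force: 56.3
```

Call:
drive_tool:
  commands: "0 0 2 0; 0 0 1.5 0; 0 0 0 0; 0 0 0 0; 0 0 0 0"

```text
clock: 34.42
position: [0.533, -0.0191, 0.0691]
eef_rot: [0.0, 0.999, 0.043, 0.001]
wrist_force: [-0.2, -0.5, -2.3]
finger_gap: 0.717
gripper_force: 56.2
```

```bash
python3 - <<'E'
from h import *
o=env.observe(); print(o["clock"],o["position"],yaw(),o["finger_gap"],o["wrist_force"])
S=snap("wrist"); held(S,o["position"][2]+.048)
E
```

```text
34.425 [ 0.53303882 -0.01912016  0.06913996] 4.896635459063253 0.7169148627154509 [-0.15278265 -0.54608809 -2.31369799]
held tool [ 0.0113 -0.0003  0.0541  0.0436  0.0441] world [ 0.5442 -0.0177  0.0541  0.0436  4.8597] z 0.1166 n 18126
tilt deg [-0.64 -0.12]
```

Call:
drive_tool:
  commands: "-0.18 -0.05 0 0; 0 0 1.5 0; 0 0 1.0 0; 0 0 0 0; 0 0 0 0"

```text
clock: 35.1
position: [0.5304, -0.0185, 0.0431]
eef_rot: [-0.0, 0.999, 0.043, -0.0]
wrist_force: [-0.2, 0.9, -2.5]
finger_gap: 0.718
gripper_force: 56.4
```

Call:
drive_tool:
  commands: "0 0 0.6 0; 0 0 0.5 0; 0 0 0.3 0; 0 0 0 0; 0 0 0 0"

```text
clock: 35.72
position: [0.5336, -0.0185, 0.0319]
eef_rot: [0.0, 0.999, 0.043, 0.003]
wrist_force: [3.1, 2.0, 9.3]
finger_gap: 0.722
gripper_force: 58.5
```

```bash
python3 - <<'E'
from h import *
o=env.observe(); print(o["clock"],o["position"],yaw(),o["finger_gap"],o["wrist_force"])
S=snap("wrist"); held(S,o["position"][2]+.048)
E
```

```text
35.725 [ 0.53359213 -0.01852939  0.0319006 ] 4.9134433701676254 0.7217558737236992 [3.13960294 2.02847242 9.33924829]
held tool [ 0.0119 -0.0005  0.0537  0.0437  0.0836] world [ 0.5451 -0.017   0.0537  0.0437  4.793 ] z 0.0789 n 16817
tilt deg [-3.42 -0.34]
```

The tin caught on the nest rim and tipped front-down by about 3°. I'll lift it and measure again.

Call:
drive_tool:
  commands: "0 0 -0.6 0; 0 0 -0.6 0; 0 0 0 0; 0 0 0 0; 0 0 0 0"

```text
clock: 36.4
position: [0.5302, -0.0185, 0.0409]
eef_rot: [-0.0, 0.999, 0.043, -0.0]
wrist_force: [0.6, 0.5, -3.3]
finger_gap: 0.718
gripper_force: 57.0
```

```bash
python3 - <<'E'
from h import *
o=env.observe(); print(o["clock"],o["position"],yaw(),o["finger_gap"],o["wrist_force"])
S=snap("wrist"); held(S,o["position"][2]+.048,.005)
cv2.imwrite("pics/w6.png",S[0])
E
```

```text
36.4 [ 0.53017466 -0.01852467  0.04089115] 4.915519154671409 0.718334397976152 [ 0.57090602  0.4594771  -3.2764882 ]
held tool [ 0.0116 -0.0005  0.0553  0.0442  0.1447] world [ 0.5418 -0.017   0.0553  0.0442  4.7677] z 0.0876 n 18795
tilt deg [-4.17 -0.34]
```

View pics/w6.png

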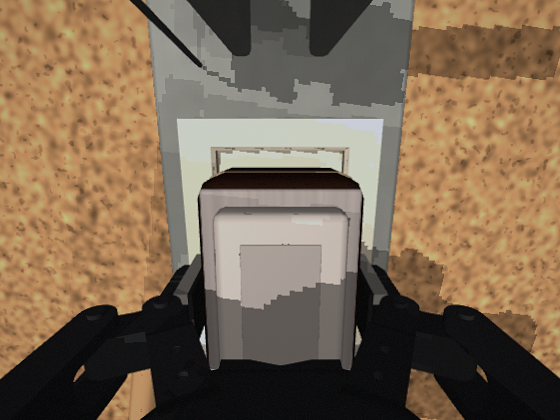

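The picture shows the tin pitched front-down, with its front edge at row 170 inside the pocket mouth. The simplest fix is to set it flat on the free counter beside the press and grip it again.

Call:
drive_tool:
  commands: "0 0 -3 0; 0 0 -2 0; 0 5 0 0; 0 5 0 0; 0 5 0 0"

```text
clock: 37.08
position: [0.5434, -0.1693, 0.0913]
eef_rot: [0.0, 0.999, 0.043, 0.0]
wrist_force: [1.1, -0.2, -3.5]
finger_gap: 0.719
gripper_force: 56.9
```

Call:
drive_tool:
  commands: "0 0 0 0; 0 0 3 0; 0 0 2.5 0; 0 0 0 0; 0 0 0 0"

```text
clock: 37.7
position: [0.5439, -0.1676, 0.0371]
eef_rot: [0.0, 0.999, 0.043, 0.0]
wrist_force: [0.9, 0.1, -2.5]
finger_gap: 0.717
gripper_force: 57.0
```

Call:
drive_tool:
  commands: "0 0 1 0; 0 0 1 0; 0 0 0 0; 0 0 0 0"

```text
clock: 38.2
position: [0.5433, -0.168, 0.016]
eef_rot: [-0.0, 0.999, 0.043, -0.0]
wrist_force: [0.3, -0.6, -2.8]
finger_gap: 0.716
gripper_force: 58.2
```

Call:
drive_tool:
  commands: "0 0 0.1 0; 0 0 0 0; 0 0 0 0"

```text
clock: 38.58
position: [0.5433, -0.168, 0.0159]
eef_rot: [-0.0, 0.999, 0.043, -0.0]
wrist_force: [-4.5, 1.5, 5.2]
finger_gap: 0.721
gripper_force: 59.1
```

Call:
drive_tool:
  commands: "0 0 0 0; 0 0 0 0; 0 0 0 0; 0 0 0 0"
  fingers: 8.5

```text
clock: 39.08
position: [0.5434, -0.168, 0.0153]
eef_rot: [-0.0, 0.999, 0.043, 0.0]
wrist_force: [0.3, -0.7, -0.1]
finger_gap: 0.993
gripper_force: 0.0
```

```bash
python3 - <<'E'
from h import *
o=env.observe(); print(o["clock"],o["position"],yaw(),o["finger_gap"],o["wrist_force"])
S=snap("wrist"); held(S,.063,.004)
E
```

```text
39.075 [ 0.54340634 -0.16797118  0.01525948] 4.91547768694148 0.9930918143575851 [ 0.26663673 -0.70182609 -0.11921256]
held tool [ 0.01   -0.0003  0.0537  0.0442 -0.0603] world [ 0.5534 -0.1668  0.0537  0.0442  4.9736] z 0.0628 n 17943
tilt deg [-0.97 -0.13]
```

Call:
drive_tool:
  commands: "-0.2 0 0 0; 0 0 0 0"

```text
clock: 39.38
position: [0.5411, -0.1681, 0.0152]
eef_rot: [-0.0, 0.999, 0.043, -0.0]
wrist_force: [0.6, 0.8, 0.5]
finger_gap: 0.997
gripper_force: 0.0
```

Call:
drive_tool:
  commands: "0 0 0 0; 0 0 0 0; 0 0 0 0; 0 0 0 0; 0 0 0 0"
  fingers: 5.0
  newtons: 70

```text
clock: 40.0
position: [0.5417, -0.1683, 0.0156]
eef_rot: [0.0, 0.999, 0.043, 0.0]
wrist_force: [-0.1, -0.6, 4.1]
finger_gap: 0.717
gripper_force: 77.7
```

Call:
drive_tool:
  commands: "0 0 -2 0; 0 0 -3 0; 0 0 -2 0; 0 0 0 0; 0 0 0 0"

```text
clock: 40.62
position: [0.5407, -0.1679, 0.0844]
eef_rot: [-0.0, 0.999, 0.043, -0.001]
wrist_force: [0.1, 0.2, -3.9]
finger_gap: 0.712
gripper_force: 77.2
```

Call:
drive_tool:
  commands: "0 -5 0 0; 0 -5 0 0; 0 -5 0 0; 0 0 0 0; 0 0 0 0"

```text
clock: 41.25
position: [0.5278, -0.0187, 0.0842]
eef_rot: [0.0, 0.999, 0.043, -0.001]
wrist_force: [0.3, 0.3, -2.6]
finger_gap: 0.718
gripper_force: 77.9
```

Call:
drive_tool:
  commands: "0 0 2 0; 0 0 1.5 0; 0 0 0 0; 0 0 0 0; 0 0 0 0"

```text
clock: 41.88
position: [0.5293, -0.0189, 0.0512]
eef_rot: [0.0, 0.999, 0.043, 0.001]
wrist_force: [0.3, -0.3, -3.9]
finger_gap: 0.72
gripper_force: 77.7
```

```bash
python3 - <<'E'
from h import *
o=env.observe(); print(o["clock"],o["position"],yaw(),o["finger_gap"],o["wrist_force"])
S=snap("wrist"); held(S,o["position"][2]+.048,.004)
P,u,v=cloud(S); a=np.radians(4.93); Q=P-[.531,-.018,0]; X=Q[:,0]*np.cos(a)+Q[:,1]*np.sin(a); Y=-Q[:,0]*np.sin(a)+Q[:,1]*np.cos(a)
k=(abs(Y)<.02)&(abs(P[:,2]-.012)<.0025)&(X>0)&(X<.06); print("pocket far edge X",np.percentile(X[k],[50,98,99.5]),k.sum())
k=(abs(Y)<.02)&(abs(P[:,2]-.0197)<.0015)&(X>.03)&(X<.08); print("rim X",np.percentile(X[k],[.5,2,98,99.5]),k.sum())
E
```

```text
41.875 [ 0.52927689 -0.01893145  0.05115528] 4.90285131064046 0.7201009770985977 [ 0.30572791 -0.30133947 -3.87331046]
held tool [ 0.011  -0.0004  0.0562  0.044   0.0123] world [ 0.54   -0.0175  0.0562  0.044   4.8987] z 0.0983 n 18640
tilt deg [-0.74 -0.14]
pocket far edge X [0.04510454 0.04923448 0.04927999] 1146
rim X [0.05042857 0.05096685 0.06526468 0.06527768] 2169
```

Call:
drive_tool:
  commands: "0.18 -0.02 0 0; 0 0 0.8 0; 0 0 0.4 0; 0 0 0 0; 0 0 0 0"

```text
clock: 42.55
position: [0.5303, -0.0183, 0.0382]
eef_rot: [-0.0, 0.999, 0.043, -0.0]
wrist_force: [-1.0, 0.5, -3.4]
finger_gap: 0.714
gripper_force: 77.8
```

Call:
drive_tool:
  commands: "0 0 0.2 0; 0 0 0.2 0; 0 0 0.2 0; 0 0 0 0; 0 0 0 0"

```text
clock: 43.18
position: [0.5307, -0.0184, 0.0323]
eef_rot: [0.0, 0.999, 0.043, 0.0]
wrist_force: [2.8, 0.8, -6.1]
finger_gap: 0.717
gripper_force: 77.9
```

```bash
python3 - <<'E'
from h import *
o=env.observe(); print(o["clock"],o["position"],yaw(),o["finger_gap"],o["wrist_force"])
S=snap("wrist"); held(S,o["position"][2]+.048,.004)
E
```

```text
43.175 [ 0.53070113 -0.01838762  0.03233367] 4.912407013954193 0.7171614521262191 [ 2.81842985  0.81986207 -6.14377031]
held tool [ 0.0111 -0.0004  0.0555  0.0439  0.0163] world [ 0.5417 -0.017   0.0555  0.0439  4.8965] z 0.0795 n 18656
tilt deg [-0.64 -0.08]
```

Call:
drive_tool:
  commands: "0.06 0 0.2 0; 0 0 0.2 0; 0 0 0.1 0; 0 0 0 0; 0 0 0 0"

```text
clock: 43.85
position: [0.5308, -0.0183, 0.0276]
eef_rot: [-0.0, 0.999, 0.043, -0.0]
wrist_force: [-3.2, 0.3, 5.7]
finger_gap: 0.715
gripper_force: 78.6
```

```bash
python3 - <<'E'
from h import *
o=env.observe(); print(o["clock"],o["position"],yaw(),o["finger_gap"],o["wrist_force"])
S=snap("wrist"); held(S,o["position"][2]+.048,.004)
E
```

```text
43.85 [ 0.53083759 -0.01826875  0.02761733] 4.918238909494632 0.7152459859390842 [-3.15372378  0.28244875  5.66274382]
held tool [ 1.140e-02 -4.000e-04  5.520e-02  4.400e-02  4.196e-01] world [ 0.5422 -0.0169  0.0552  0.044   4.4968] z 0.0748 n 18621
tilt deg [-0.8  -0.08]
```

Lid at 74.8 mm: seated. Release, rise, check, and plan to the lever.

Call:
drive_tool:
  commands: "0 0 0 0; 0 0 0 0; 0 0 0 0; 0 0 -3 0; 0 0 -6 0"
  fingers: 8.5

```text
clock: 44.52
position: [0.5282, -0.018, 0.1151]
eef_rot: [-0.001, 0.999, 0.043, -0.003]
wrist_force: [1.2, 0.5, -0.1]
finger_gap: 0.998
gripper_force: 0.0
```

Call:
drive_tool:
  commands: "-1 0 -6 0; -1 0 -6 0; -1 0 -5 0; 0 0 0 0; 0 0 0 0"

```text
clock: 45.15
position: [0.5009, -0.0209, 0.2867]
eef_rot: [-0.0, 0.999, 0.043, -0.0]
wrist_force: [-0.7, 0.7, -0.5]
finger_gap: 0.994
gripper_force: 0.0
```

```bash
python3 - <<'E'
from h import *
o=env.observe(); print(o["clock"],o["position"],yaw(),o["wrist_force"])
S=snap("wrist"); tin(S,near=(.531,-.018),top=.075)
P,u,v=cloud(S); L=P[(np.hypot(P[:,0]-.531,P[:,1]+.018)<.045)&(abs(P[:,2]-.075)<.003)]
A=np.c_[L[:,:2]-L[:,:2].mean(0),np.ones(len(L))]; print("tilt",np.degrees(np.linalg.lstsq(A,L[:,2],rcond=None)[0][:2]))
plan((.6,.0,.37,50),(.691,.043,.37,94.9),(.691,.043,.274,94.9,3.5))
E
```

```text
45.15 [ 0.50089483 -0.02086869  0.28665208] 4.910858898886697 [-0.69496568  0.68388285 -0.48517299]
near [ 0.531 -0.018] lid [ 0.53   -0.0182  0.0772  0.0439  4.8822] z 0.0748
  body [ 0.5299 -0.0183  0.0941  0.0621  4.8184]
  rim [ 0.53   -0.0184  0.0917  0.0574  5.1247] 0.0636
tilt [-0.1487428  -0.09969611]
-> [ 0.6   0.    0.37 50.  ] R end [0.6  0.   0.37] 50.0
    2 -0.2 -1.7 -9; 2 0.1 -1.7 -9; 2 0.4 -1.7 -9; 1.9 0.7 -1.7 -9; 1.87 0.95 -1.63 -9.1
-> [6.91e-01 4.30e-02 3.70e-01 9.49e+01] R end [0.691 0.043 0.37 ] 94.9
    1.8 0.8 -0 -9; 1.7 1.1 -0 -9; 1.5 1.4 -0 -9; 1.2 1.6 -0 -9; 0.99 1.76 -0 -8.9
-> [6.91e-01 4.30e-02 2.74e-01 9.49e+01 3.50e+00] R end [0.691 0.043 0.274] 94.9
    -0 -0 3.2 0; -0 -0 3.2 0; -0 -0 3.2 0
```

Flat and square. Lever again.

Call:
drive_tool:
  commands: "2 -0.2 -1.7 -9; 2 0.1 -1.7 -9; 2 0.4 -1.7 -9; 1.9 0.7 -1.7 -9; 1.9 0.9 -1.6 -9"

```text
clock: 45.82
position: [0.6007, 0.0007, 0.369]
eef_rot: [-0.001, 0.906, 0.424, -0.002]
wrist_force: [-0.2, -0.8, -0.4]
finger_gap: 0.998
gripper_force: 0.0
```

Call:
drive_tool:
  commands: "1.8 0.8 0 -9; 1.7 1.1 0 -9; 1.5 1.4 0 -9; 1.2 1.6 0 -9; 1 1.8 0 -9"

```text
clock: 46.45
position: [0.6922, 0.0437, 0.368]
eef_rot: [-0.002, 0.674, 0.739, -0.002]
wrist_force: [-0.0, -0.6, -0.6]
finger_gap: 0.992
gripper_force: 0.0
```

Call:
drive_tool:
  commands: "0 0 0 0; 0 0 0 0; 0 0 3.2 0; 0 0 3.2 0; 0 0 3.2 0"

```text
clock: 47.08
position: [0.6913, 0.043, 0.2743]
eef_rot: [-0.0, 0.677, 0.736, -0.0]
wrist_force: [-0.1, -0.2, 0.4]
finger_gap: 0.99
gripper_force: 0.0
```

Call:
drive_tool:
  commands: "0 0 0 0; 0 0 0 0"

```text
clock: 47.32
position: [0.6921, 0.0431, 0.277]
eef_rot: [0.001, 0.677, 0.736, 0.0]
wrist_force: [-0.1, 0.1, 0.7]
finger_gap: 0.997
gripper_force: 0.0
```

Call:
drive_tool:
  commands: "0 0 0 0; 0 0 0 0; 0 0 0 0; 0 0 0 0; 0 0 0 0"
  fingers: 1
  newtons: 80

```text
clock: 47.95
position: [0.6926, 0.0435, 0.276]
eef_rot: [0.001, 0.676, 0.737, 0.001]
wrist_force: [3.0, 0.3, 2.5]
finger_gap: 0.231
gripper_force: 78.1
```

```bash
python3 -c "
from h import *
lever(); print(yaw())"
```

```text
q -0.006 r 0.2123 z 0.2947 F [2.97936309 0.3175205  2.46623528] 0.23145830721802377
94.91601310016986
```

Same state as last time, so I'll repeat the stroke.

Call:
drive_tool:
  commands: "0 -2.5 -0.5 0; 0 -2.6 -0.2 0; 0 -2.5 0.1 0; 0 -2.6 0.4 0; 0 -2.4 0.7 0"

```text
clock: 48.58
position: [0.5685, 0.0329, 0.2748]
eef_rot: [0.004, 0.676, 0.737, 0.004]
wrist_force: [7.3, 1.8, 12.0]
finger_gap: 0.227
gripper_force: 82.9
```

Call:
drive_tool:
  commands: "0 -2.4 1.1 0; 0 -2.2 1.3 0; 0 -2 1.5 0; 0 -1.8 1.8 0; 0 -1.6 2 0"

```text
clock: 49.2
position: [0.4681, 0.0245, 0.1948]
eef_rot: [0.002, 0.676, 0.737, 0.002]
wrist_force: [-12.7, -2.9, 14.7]
finger_gap: 0.227
gripper_force: 90.1
```

Call:
drive_tool:
  commands: "0 -1.4 2.2 0; 0 -1 2.4 0; 0 -0.8 2.4 0; 0 0 0 0"

```text
clock: 49.7
position: [0.4364, 0.0219, 0.123]
eef_rot: [0.001, 0.676, 0.737, 0.002]
wrist_force: [10.3, 3.1, -1.3]
finger_gap: 0.225
gripper_force: 97.5
```

Call:
drive_tool:
  commands: "0 -0.5 2.5 0; 0 -0.1 2.0 0; 0 0 0 0; 0 0 0 0"

```text
clock: 50.2
position: [0.4302, 0.0216, 0.0793]
eef_rot: [0.001, 0.675, 0.737, 0.001]
wrist_force: [2.3, 4.9, 3.3]
finger_gap: 0.225
gripper_force: 103.2
```

Call:
drive_tool:
  commands: "0 0 0.4 0; 0 0 0.4 0; 0 0 0.4 0; 0 0 0 0; 0 0 0 0"

```text
clock: 50.82
position: [0.43, 0.0203, 0.0677]
eef_rot: [0.001, 0.677, 0.736, 0.001]
wrist_force: [-1.3, -2.7, 11.1]
finger_gap: 0.227
gripper_force: 106.5
```

Call:
drive_tool:
  commands: "0 0 0.3 0; 0 0 0 0; 0 0 0.3 0; 0 0 0 0; 0 0 0 0"

```text
clock: 51.45
position: [0.43, 0.021, 0.0643]
eef_rot: [0.0, 0.676, 0.737, 0.0]
wrist_force: [-18.0, 3.5, 43.4]
finger_gap: 0.225
gripper_force: 110.8
```

Call:
drive_tool:
  commands: "0 0 0.2 0; 0 0 0 0; 0 0 0.2 0; 0 0 0 0"

```text
clock: 51.95
position: [0.4302, 0.0195, 0.0614]
eef_rot: [0.001, 0.676, 0.737, -0.001]
wrist_force: [-30.2, 23.4, 54.7]
finger_gap: 0.231
gripper_force: 120.0
```

```bash
python3 - <<'E'
from h import *
S=snap("top")
P,u,v=cloud(S); Q=P-[.531,-.018,0]; a=np.radians(4.95); X=Q[:,0]*np.cos(a)+Q[:,1]*np.sin(a); Y=-Q[:,0]*np.sin(a)+Q[:,1]*np.cos(a)
k=(abs(Y)<.009)&(P[:,2]>.075)&(P[:,2]<.125)
print([(round(x,2),np.round(np.median(P[k&(abs(X-x)<.01),2]),4)) for x in (-.06,-.04,-.02,.04,.06,.08)])
E
```

```text
[(-0.06, np.float64(0.0938)), (-0.04, np.float64(0.0965)), (-0.02, np.float64(0.0974)), (0.04, np.float64(0.0981)), (0.06, np.float64(0.0975)), (0.08, np.float64(0.1006))]
```

The lever is level at its stop, as before. Back up.

Call:
drive_tool:
  commands: "0 0 -1.2 0; 0 0.1 -2.6 0; 0 0.5 -2.5 0; 0 0.8 -2.4 0; 0 1 -2.4 0"

```text
clock: 52.62
position: [0.4541, 0.0217, 0.1684]
eef_rot: [0.002, 0.676, 0.736, 0.0]
wrist_force: [11.2, 22.8, -6.6]
finger_gap: 0.225
gripper_force: 97.5
```

Call:
drive_tool:
  commands: "0 1.4 -2.2 0; 0 1.6 -2 0; 0 1.8 -1.8 0; 0 2 -1.5 0; 0 2.2 -1.3 0"

```text
clock: 53.25
position: [0.541, 0.029, 0.2616]
eef_rot: [0.001, 0.677, 0.736, -0.002]
wrist_force: [-25.7, -8.2, 42.3]
finger_gap: 0.227
gripper_force: 87.9
```

Call:
drive_tool:
  commands: "0 2.4 -1.1 0; 0 2.4 -0.7 0; 0 2.6 -0.4 0; 0 2.5 -0.1 0; 0 2.6 0.2 0"

```text
clock: 53.88
position: [0.6738, 0.0401, 0.2907]
eef_rot: [0.01, 0.676, 0.736, 0.007]
wrist_force: [8.3, -22.4, 41.3]
finger_gap: 0.228
gripper_force: 77.0
```

Call:
drive_tool:
  commands: "0 1.7 0.3 0; 0 0 0 0"

```text
clock: 54.12
position: [0.6883, 0.0428, 0.2792]
eef_rot: [0.005, 0.676, 0.737, 0.004]
wrist_force: [6.3, -0.3, 14.9]
finger_gap: 0.223
gripper_force: 98.5
```

Call:
drive_tool:
  commands: "0 0 0 0; 0 0 0 0; 0 0 0 0; 0 0 -4 0; 0 0 -5 0"
  fingers: 8.5

```text
clock: 54.75
position: [0.6828, 0.0428, 0.3616]
eef_rot: [-0.002, 0.676, 0.737, -0.002]
wrist_force: [0.7, 0.2, 0.2]
finger_gap: 0.994
gripper_force: 0.0
```

Call:
drive_tool:
  commands: "-0.7 -1.7 -0.2 9; -0.9 -1.6 -0.1 9; -1.2 -1.4 -0.2 9; -1.4 -1.2 -0.1 9; -1.5 -0.9 -0.2 9"

```text
clock: 55.38
position: [0.6018, 0.0011, 0.3706]
eef_rot: [-0.0, 0.908, 0.42, -0.001]
wrist_force: [-0.8, 0.2, 0.2]
finger_gap: 0.993
gripper_force: 0.0
```

Call:
drive_tool:
  commands: "-1.6 -1.3 1.8 9; -1.8 -1 1.8 9; -1.9 -0.7 1.8 9; -2 -0.4 1.8 9; -2 -0.1 1.8 9"

```text
clock: 56.0
position: [0.5018, -0.0189, 0.2802]
eef_rot: [-0.0, 0.999, 0.04, -0.001]
wrist_force: [-0.4, 0.5, 0.8]
finger_gap: 0.992
gripper_force: 0.0
```

Call:
drive_tool:
  commands: "0 0 0 0; 0 0 0 0; 0 0 0 0"

```text
clock: 56.38
position: [0.5039, -0.0188, 0.2823]
eef_rot: [0.0, 0.999, 0.044, 0.001]
wrist_force: [0.0, -0.0, 1.1]
finger_gap: 0.996
gripper_force: 0.0
```

```bash
python3 - <<'E'
from h import *
o=env.observe(); print(o["clock"],o["position"],yaw())
S=snap("wrist"); P,u,v=cloud(S)
Q=P-[.530,-.0185,0]; r=np.hypot(Q[:,0],Q[:,1]); k=(r<.018)&(P[:,2]<.1); print(np.percentile(P[k,2],[5,50,95]))
k=(r<.07)&(P[:,2]<.1)&(P[:,2]>.045);m=mar(P[k]); print(m)
S=snap("top"); P,u,v=cloud(S); Q=P-[.531,-.018,0]; a=np.radians(4.95); X=Q[:,0]*np.cos(a)+Q[:,1]*np.sin(a); Y=-Q[:,0]*np.sin(a)+Q[:,1]*np.cos(a)
k=(P[:,2]>.27)&(P[:,2]<.32)&(abs(Y)<.08)&(X>.1)&(X<.25); print("lever",k.sum(),np.median(X[k]),np.median(P[k,2]))
plan((m[0],m[1],.10,4.9),(m[0],m[1],.027,4.9,3.7))
E
```

```text
56.375 [ 0.50394696 -0.01881161  0.28229329] 5.030940422972537
[0.06417187 0.06553852 0.06684907]
[ 0.5302 -0.0182  0.0943  0.062   4.9548]
lever 550 0.16559761320190308 0.3017591337300143
-> [ 0.53  -0.018  0.1    4.9  ] R end [ 0.5302 -0.0182  0.1   ] 4.9
    0.7 0 4.5 0; 0.6 0.1 4.6 0; 0.7 0 4.5 0; 0.64 0.07 4.6 0.1
-> [ 0.53  -0.018  0.027  4.9    3.7  ] R end [ 0.5302 -0.0182  0.027 ] 4.9
    0 0 3.6 -0; 0 0 3.7 -0
```

The lid is home at 65.5 mm, the same as the first tin, and the lever is up. I'll pick it up.

Call:
drive_tool:
  commands: "0.7 0 4.5 0; 0.6 0 4.6 0; 0.7 0 4.5 0; 0.6 0 4.6 0.1; 0 0 3.6 0"

```text
clock: 57.1
position: [0.5289, -0.0164, 0.0614]
eef_rot: [-0.0, 0.999, 0.042, -0.0]
wrist_force: [0.8, -0.4, -0.3]
finger_gap: 0.998
gripper_force: 0.0
```

Call:
drive_tool:
  commands: "0 0 2.5 0; 0 0 1.2 0; 0 0 0 0; 0 0 0 0"

```text
clock: 57.6
position: [0.5301, -0.0168, 0.0277]
eef_rot: [0.0, 0.999, 0.042, 0.001]
wrist_force: [0.5, -0.5, 0.1]
finger_gap: 0.993
gripper_force: 0.0
```

Call:
drive_tool:
  commands: "0 0 0 0; 0 0 0 0; 0 0 0 0; 0 0 0 0; 0 0 0 0"
  fingers: 5.0
  newtons: 60

```text
clock: 58.22
position: [0.5302, -0.017, 0.0279]
eef_rot: [0.0, 0.999, 0.042, 0.001]
wrist_force: [-1.1, -0.8, 6.6]
finger_gap: 0.72
gripper_force: 67.2
```

Call:
drive_tool:
  commands: "0 0 -1 0; 0 0 -2 0; 0 0 -4 0; 0 0 -4 0; 0 0 0 0"

```text
clock: 58.85
position: [0.5315, -0.0169, 0.1404]
eef_rot: [0.001, 0.999, 0.042, 0.003]
wrist_force: [0.7, 0.4, -4.0]
finger_gap: 0.717
gripper_force: 68.5
```

```bash
python3 - <<'E'
from h import *
o=env.observe(); print(o["position"],o["finger_gap"],o["gripper_force"])
plan((.49,.15,.13,0),(.40,.308,.13,-5.7))
S=snap("wrist"); held(S,env.observe()["position"][2]+.039,.006)
E
```

```text
[ 0.53145276 -0.01687628  0.1404269 ] 0.7170937926100884 68.51016640663147
-> [0.49 0.15 0.13 0.  ] R end [0.49 0.15 0.13] 0.0
    -0.7 -4.2 0.3 1; -0.8 -4.2 0.2 1; -0.8 -4.3 0.3 1; -0.87 -4.2 0.24 1.8
-> [ 0.4    0.308  0.13  -5.7  ] R end [0.4   0.308 0.13 ] -5.7
    -2.2 -4 0 1; -2.3 -3.9 0 2; -2.5 -3.8 0 1; -2.54 -3.77 0 1.7
held tool [ 0.0127 -0.      0.0727  0.047   0.0008] world [ 0.5424 -0.0156  0.0727  0.047   4.8186] z 0.1775 n 23293
tilt deg [-1.58 -0.07]
```

Call:
drive_tool:
  commands: "-0.7 -4.2 0.3 1; -0.8 -4.2 0.2 1; -0.8 -4.3 0.3 1; -0.9 -4.2 0.2 1.8; -2.2 -4 0 1"

```text
clock: 59.52
position: [0.4633, 0.1911, 0.1238]
eef_rot: [0.001, 1.0, -0.009, -0.002]
wrist_force: [0.8, 0.0, -3.4]
finger_gap: 0.716
gripper_force: 68.2
```

Call:
drive_tool:
  commands: "-2.3 -3.9 0 2; -2.5 -3.8 0 1; -2.5 -3.8 0 1.7; 0 0 0 0; 0 0 0 0"

```text
clock: 60.15
position: [0.3966, 0.3077, 0.1246]
eef_rot: [0.001, 0.999, -0.049, -0.001]
wrist_force: [0.0, -0.1, -3.4]
finger_gap: 0.714
gripper_force: 68.3
```

Call:
drive_tool:
  commands: "0 0 3 0; 0 0 3 0; 0 0 2.3 0; 0 0 0 0; 0 0 0 0"

```text
clock: 60.78
position: [0.3983, 0.3081, 0.0439]
eef_rot: [-0.0, 0.999, -0.05, 0.0]
wrist_force: [0.4, 0.0, -3.6]
finger_gap: 0.718
gripper_force: 68.1
```

Call:
drive_tool:
  commands: "0 0 0 0; 0 0 0 0"

```text
clock: 61.02
position: [0.3983, 0.3089, 0.0444]
eef_rot: [-0.001, 0.999, -0.05, 0.001]
wrist_force: [0.2, -1.0, -3.3]
finger_gap: 0.712
gripper_force: 68.1
```

```bash
python3 - <<'E'
from h import *
o=env.observe(); print(o["position"],yaw(),o["finger_gap"],o["wrist_force"])
S=snap("wrist"); held(S,env.observe()["position"][2]+.038,.006)
E
```

```text
[0.39834378 0.30891985 0.04437966] -5.684135368304157 0.7115871665193005 [ 0.20952756 -0.97904555 -3.28859278]
held tool [ 0.011  -0.      0.0719  0.047   0.0074] world [ 0.4091  0.3077  0.0719  0.047  -5.6908] z 0.0814 n 22847
tilt deg [-1.42  0.28]
```

Call:
drive_tool:
  commands: "0 0 1.0 0; 0 0 0.7 0; 0 0 0.3 0; 0 0 0 0; 0 0 0 0"

```text
clock: 61.7
position: [0.3977, 0.3087, 0.0235]
eef_rot: [-0.0, 0.999, -0.05, 0.0]
wrist_force: [0.0, 0.4, -3.0]
finger_gap: 0.715
gripper_force: 68.2
```

Call:
drive_tool:
  commands: "0 0 0.2 0; 0 0 0 0; 0 0 0 0"

```text
clock: 62.08
position: [0.3976, 0.3085, 0.0213]
eef_rot: [-0.0, 0.999, -0.05, 0.0]
wrist_force: [-0.1, 0.6, -3.0]
finger_gap: 0.717
gripper_force: 68.2
```

Call:
drive_tool:
  commands: "0 0 0.1 0; 0 0 0 0; 0 0 0 0"

```text
clock: 62.45
position: [0.3977, 0.3087, 0.0209]
eef_rot: [-0.0, 0.999, -0.05, 0.0]
wrist_force: [-3.0, -1.9, 6.5]
finger_gap: 0.714
gripper_force: 69.1
```

Call:
drive_tool:
  commands: "0 0 0 0; 0 0 0 0; 0 0 0 0; 0 0 -3 0; 0 0 -5 0"
  fingers: 8.5

```text
clock: 63.08
position: [0.3959, 0.3075, 0.0991]
eef_rot: [0.001, 0.999, -0.05, -0.002]
wrist_force: [1.2, 0.3, -1.1]
finger_gap: 0.998
gripper_force: 0.0
```

Call:
drive_tool:
  commands: "0 0 -6 0; 0 4 -6 0; 0 4 -3 0; 0 0 0 0; 0 0 0 0"

```text
clock: 63.7
position: [0.3901, 0.2343, 0.2418]
eef_rot: [-0.0, 0.999, -0.05, -0.0]
wrist_force: [-0.0, -0.7, 0.2]
finger_gap: 0.996
gripper_force: 0.0
```

```bash
python3 - <<'E'
from h import *
o=env.observe(); print(o["clock"],o["position"])
S=snap("wrist"); cv2.imwrite("pics/w7.png",S[0]); P,u,v=cloud(S)
for c in((.552,.291),(.3975,.308)):
    Q=P-[*c,0]; r=np.hypot(Q[:,0],Q[:,1]); k=(r<.07)&(P[:,2]<.08)&(P[:,2]>.045); L=P[k&(r<.02)]
    if len(L)<20: print(c,"unseen"); continue
    A=np.c_[L[:,:2]-L[:,:2].mean(0),np.ones(len(L))]; print(mar(P[k]),np.median(L[:,2]),"tilt",np.degrees(np.linalg.lstsq(A,L[:,2],rcond=None)[0][:2]))
S=snap("top"); cv2.imwrite("pics/top9.png",S[0])
for n in ["tin_red","shaker","cup","jar","ribbon","spoon"]:
    for r in env.cut_out("top",n)[:1]: print(n,round(r["conf"],2),r["rect"],np.round(np.median(cloud(S,r["mask"])[0],0),3))
E
```

```text
63.7 [0.39013428 0.23432488 0.24182993]
[5.34500e-01 2.93000e-01 6.28000e-02 5.88000e-02 8.42681e+01] 0.05818127116343713 tilt [-0.81801736  0.25117551]
[ 0.3983  0.3085  0.094   0.0626 -5.6442] 0.058483488571066805 tilt [-0.11205288  0.28065948]
tin_red 0.47 [287.5, 264.7, 27.1, 25.0] [ 0.361 -0.118  0.012]
shaker 0.93 [345.6, 156.4, 18.5, 27.1] [ 0.688 -0.276  0.102]
cup 0.96 [291.8, 262.1, 20.7, 26.8] [ 0.361 -0.118  0.011]
jar 0.6 [215.5, 146.8, 23.3, 24.5] [0.727 0.125 0.029]
ribbon 0.64 [216.0, 148.2, 24.2, 24.4] [0.727 0.123 0.03 ]
spoon 0.76 [227.9, 249.4, 20.9, 48.3] [0.343 0.069 0.012]
```

View pics/top9.png

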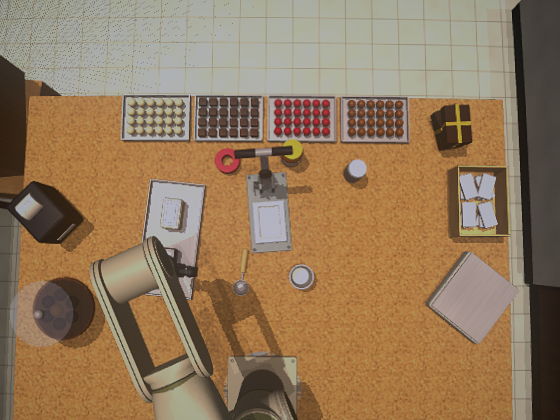

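The final picture shows the cream tin at (171,212) in the tray, with the brown one under the arm and confirmed by depth. The lever is up at (265,152), the pocket is empty, the other things are unmoved, and there is no red tin. Handing in.

```bash
python3 -c "
from rig import env
print(env.finish_job())"
```

```text
the job is handed in; nothing more can be done
None
```

The job is handed in: the cream and brown tins are closed and flat in the tray, the lever is up, and the other things are where they were; no red tin was present. The brown tin was pressed after I re-gripped it because it tipped on the pocket rim.

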